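Stack the chutney jars on the display boards

ROBOT

A 7-joint arm with a two-finger parallel gripper is mounted at the origin on the work surface. World frame = base frame: x ahead of the robot, y to its left, z up, the work surface at z = 0. Lengths are in m, angles in rad, forces in N, time in s.
With the tool pointing down it reaches from about 0.425 to 0.925 m from the base axis. Payload 6.8 kg.
Tool frame: the origin (TCP) lies midway between the tips of the shut fingers; the grasp point (between the pads) lies r.grasp_offset behind it (r.grasp_offset is the distance from the TCP to the grasp point, in m); z points along the fingers, y is the direction in which the jaws open and shut (so a half turn about z gives the same grasp; the last joint's range is limited). The gripper opens to 85 mm and grips with 20 to 120 N. Pads are 22 mm wide; open, the fingers measure 114 mm over their backs; the gripper's body (76 mm by 85 mm) begins 54 mm behind the grasp point. The pads swing forward as they close: fully open they stand 13 mm farther back than shut.
Start: joints at [1.234, 0.477, 0.022, 1.555, -0.011, 1.109, -0.083], TCP at [0.153, -0.657, 0.231] pointing down, gripper open.
Joint ranges: [-2.96, 2.96], [-0.34, 2.1], [-1.41, 1.46], [0.24, 2.44], [-1.37, 4.51], [0.17, 1.92], [-2.96, 2.96]. Speed limits (rad/s): [2.39, 2.39, 3.14, 3.14, 3.14, 3.14, 3.14].

INTERFACE

Orientations are given as a rotation vector (axis times angle).
In Python, from bench import r gives the robot as it stands. The module is installed in compiled form; this text tells all that it offers.
- The arm moves only by the tool send_rows, never from a script. Its argument "moves" is one flat list of numbers, 4 for each row, row after row: the shift along the tool's x, y, z in mm, then the turn about the tool's z in degrees. A call has 1 to 8 rows; each row is the pose to reach, as a shift and turn from the pose commanded when the call began, along the tool's axes at that moment; what a row does not reach only later rows make up. A row lasts 1/8 s, in which the tool goes at most 62.5 mm and 10.7 degrees, less where a joint would pass 70% of its speed; a pose out of reach is approached as far as the arm can. A call with a gripper value outside its range is refused whole. "hand" is the closure, from 0 (fully open) to 1 (shut), set as the call begins (left out, the last holds). The fingers move at their own pace and stop on an object; "newtons" is the grip in N (left out, the last holds). Time passes only in rows, so rows that repeat a pose let the fingers close. It gives the time, the measured TCP pose, the force and the opening at its end, in the units of the state.
- r.get_obs(): the state, without advancing time (a new reading comes with each control period).
- r.grab_frame(name): name is "scene" or "top" or "wrist"; returns a dict with "img" (480x640x3 uint8, red, green, blue), "mtx" (3x3 intrinsics, pixels), "world_to_cam" (4x4, takes a point from world to camera coordinates). Camera axes: x right, y up, looking along -z (the intrinsics and any distortion apply to the point x, -y, -z); pixel columns grow to the right and rows downward; lengths in m; the calibration is good to about 2 mm. A picture is of the moment at which its call begins. There is no depth.
- r.hand_in(): hands the job in, once; it reports no verdict.
The state is a dict: "clock": time; "joints": joint angles; "qvel": joint speeds; "tau": joint torques, N m; "tcp_pos": TCP position; "orientation": TCP orientation; "contact_force": force on the tool from outside, world axes, zero at the start; "moment": the same for the moment, N m; "grip_width": finger opening in m.
Only numpy, scipy, OpenCV 4.12 (cv2) and the standard library are available. Lean on these libraries where they do the work, as an engineer would, in place of code of your own. Each camera call takes 0.05 s, during which the arm holds its last target.

TASK

Make up the two sample stacks for the sales counter: the three round jars that stand singly on the table go on the round wooden board and the two square jars on the square board, in each stack the largest at the bottom and the smallest on top. Centre every jar on what it stands on, turn the square jars so that their sides run parallel to the edges of their board, set the glass down gently without dropping it, and leave the juice bottles standing where they are.

Things in the scene. Friction and masses are not known exactly. Their poses are not given: they have to be found in the camera images.
- round_large: the largest round jar: upright closed glass cylinder of brown chutney, 64 mm diameter, flat brass lid (60 mm diameter, 12 mm high) on top, 76 mm high in all; starts standing upright by itself on the open table (not one of the stock jars in the carton or in the piled group at the far edge). Origin at the centre of its underside, z up. About 0.25 to 0.45 kg
- round_medium: the middle-sized round jar: upright closed glass cylinder of brown chutney, 52 mm diameter, flat brass lid (48 mm diameter, 12 mm high) on top, 60 mm high in all; starts standing upright by itself on the open table (not one of the stock jars in the carton or in the piled group at the far edge). Origin at the centre of its underside, z up. About 0.14 to 0.25 kg
- round_small: the smallest round jar: upright closed glass cylinder of brown chutney, 40 mm diameter, flat brass lid (36 mm diameter, 12 mm high) on top, 46 mm high in all; starts standing upright by itself on the open table (not one of the stock jars in the carton or in the piled group at the far edge). Origin at the centre of its underside, z up. About 0.07 to 0.12 kg
- square_large: the larger square jar: upright closed glass square block of brown chutney, 58 x 58 mm, flat square brass lid (54 mm wide, 12 mm high) on top, 64 mm high in all; starts standing upright on the table at any yaw. Origin at the centre of its underside, z up, x and y square to its side faces. About 0.22 to 0.4 kg
- square_small: the smaller square jar: upright closed glass square block of brown chutney, 40 x 40 mm, flat square brass lid (36 mm wide, 12 mm high) on top, 46 mm high in all; starts standing upright on the table at any yaw. Origin at the centre of its underside, z up, x and y square to its side faces. About 0.08 to 0.15 kg
- round_board: round light-wood display board, 100 mm diameter, 18 mm thick, fixed to the table. Origin at the centre of its underside (its top is at z = 18 mm), z up
- square_board: square light-wood display board, 92 x 92 mm, 18 mm thick, fixed to the table at any yaw. Origin at the centre of its underside (its top is at z = 18 mm), z up, x and y square to its edges
- bottle0: small juice bottle with red cap, orange, 56 mm diameter, 150 mm high, loose, standing on the table; to be left alone. Origin at the centre of its underside, z up. This one stands on the robot's right, in the far part of the work area
- bottle1: small juice bottle with red cap, orange, 56 mm diameter, 150 mm high, loose, standing on the table; to be left alone. Origin at the centre of its underside, z up. This one stands ahead, in the far part of the work area
- bottle2: small juice bottle with red cap, orange, 56 mm diameter, 150 mm high, loose, standing on the table; to be left alone. Origin at the centre of its underside, z up. This one stands on the robot's left, in the far part of the work area

How it is judged:
By the outcome, as a careful person would: the job done as asked, in the order asked, and still so for the second after the job is handed in, with the robot touching nothing.
It also fails if it takes over 136 s, if anything falls off the work surface, if the arm or the gripper's body presses on something with over 40 N, if the wrist force passes 120 N, or if a joint passes its speed limit or range.

## Working session

There is one attempt and no reset: what is moved stays moved. The work goes in short steps, Python scripts to look and compute and a tool call to move; the robot and the scene stay as the last step left them, time stands still between calls to the robot, and variables do not carry over. Pictures are saved under pics/ and viewed, and the job is handed in when it is done.

Besides the shell and the picture viewer there is one more tool, called in YAML: its name, and indented under it one key for each argument. send_rows: Moves the arm, as the interface text tells. Its arguments: {"type":"object","properties":{"moves":{"type":"array"},"hand":{"type":"number"},"newtons":{"type":"number"}},"required":["moves"]}

```bash
mkdir -p pics
python3 - <<'E'
from bench import r
import cv2, numpy as np
np.set_printoptions(precision=4,suppress=True)
o=r.get_obs()
for k,v in o.items(): print(k,v)
print(r.grasp_offset)
for n in ["scene","top","wrist"]:
    f=r.grab_frame(n); cv2.imwrite(f"pics/{n}0.png",f["img"][:,:,::-1]); print(n,f["mtx"],f["world_to_cam"],[k for k in f])
E
```

```text
clock 0.0
joints [ 1.2339  0.4778  0.0223  1.5564 -0.0115  1.1093 -0.0831]
qvel [ 0.0014  0.0018 -0.0009  0.0004 -0.0003  0.0012 -0.0009]
tau [ -0.0005 -59.6444   1.607  -28.1205   0.0123   0.0093  -0.    ]
tcp_pos [ 0.153  -0.6568  0.2303]
orientation [-3.1193 -0.3585  0.0005]
contact_force [ 0.2009 -0.2228  0.1899]
moment [-0.0905  0.0319 -0.0193]
grip_width 0.08541927639862547
0.0187
scene [[602.2885   0.     326.0658]
 [  0.     602.2885 236.0883]
 [  0.       0.       1.    ]] [[-0.3605  0.9327  0.0121  0.1933]
 [-0.7848 -0.3103  0.5364  0.3843]
 [ 0.5041  0.1839  0.8438 -1.7319]
 [ 0.      0.      0.      1.    ]] ['img', 'mtx', 'world_to_cam']
top [[491.2903   0.     317.2316]
 [  0.     491.2903 239.6925]
 [  0.       0.       1.    ]] [[-0.0047 -0.9999  0.0132 -0.0121]
 [ 0.9865 -0.0025  0.1635 -0.5062]
 [-0.1634  0.0138  0.9865 -0.9635]
 [ 0.      0.      0.      1.    ]] ['img', 'mtx', 'world_to_cam']
wrist [[334.8622   0.     319.6926]
 [  0.     334.8622 243.3256]
 [  0.       0.       1.    ]] [[ 0.2275 -0.9738 -0.0012 -0.6755]
 [ 0.9269  0.2169 -0.3063  0.0405]
 [ 0.2985  0.0686  0.9519 -0.3814]
 [ 0.      0.      0.      1.    ]] ['img', 'mtx', 'world_to_cam']
```

View pics/scene0.png

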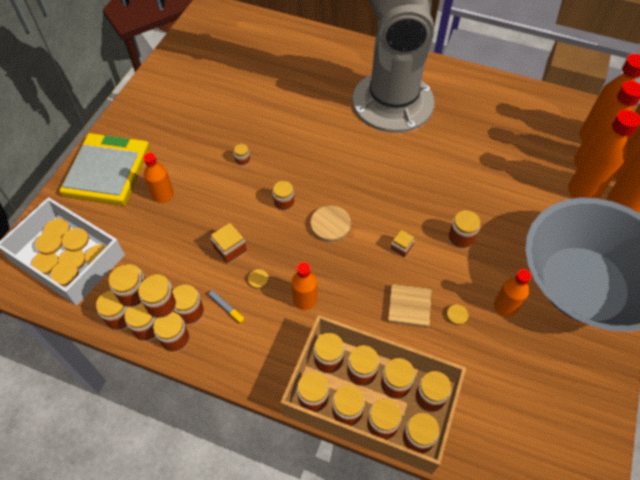

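View pics/top0.png

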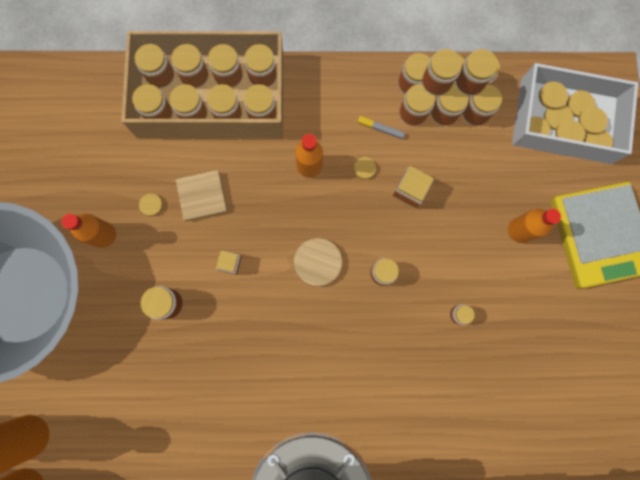

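View pics/wrist0.png

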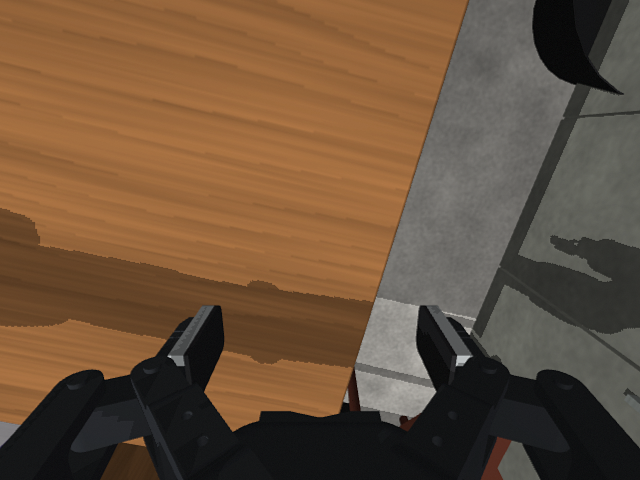

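```bash
cat > h.py <<'E'
import numpy as np, cv2
np.set_printoptions(precision=4,suppress=True)
D=np.diag([1,-1,-1.])
def proj(f,P):
    P=np.atleast_2d(P); W=f["world_to_cam"]; c=(P@W[:3,:3].T+W[:3,3])@D
    u=c@f["mtx"].T; return u[:,:2]/u[:,2:]
def back(f,uv,z):
    uv=np.atleast_2d(np.asarray(uv,float)); W=f["world_to_cam"]; R=W[:3,:3]; C=-R.T@W[:3,3]
    d=(np.c_[uv,np.ones(len(uv))]@np.linalg.inv(f["mtx"]).T)@D@R
    return C+d*((z-C[2])/d[:,2])[:,None]
def crop(f,c,w,name,s=6):
    x,y=map(int,c); im=f["img"][max(0,y-w):y+w,max(0,x-w):x+w]
    cv2.imwrite(name,cv2.resize(im,None,fx=s,fy=s,interpolation=cv2.INTER_NEAREST)[:,:,::-1])
E
python3 - <<'E'
import sys; sys.path.insert(0,'.')
from h import *
T=cv2.imread('pics/top0.png'); 
tiles=[]
for n,c in dict(rl=(158,303),rm=(385,272),rs=(463,315),sl=(414,186),ss=(229,262),rb=(318,262),sb=(202,195)).items():
    x,y=c; t=cv2.resize(T[y-30:y+30,x-30:x+30],(200,200),interpolation=cv2.INTER_NEAREST); tiles.append(t)
tiles.append(tiles[0]*0)
cv2.imwrite('pics/tiles.png',np.vstack([np.hstack(tiles[:4]),np.hstack(tiles[4:])]))
from bench import r
f=r.grab_frame("top")
for n,uv,z in [("rl",(158,303),.076),("rm",(385,272),.06),("rs",(463,315),.046),("sl",(414,186),.064),("ss",(229,262),.046),("rb",(318,262),.018),("sb",(202,195),.018)]:
    p=back(f,uv,z)[0]; print(n,p,np.hypot(p[0],p[1]))
o=r.get_obs()
W=f["world_to_cam"]
f=r.grab_frame("wrist");W=f["world_to_cam"];print("wristcam pos",-W[:3,:3].T@W[:3,3], o["tcp_pos"])
R=cv2.Rodrigues(o["orientation"])[0];print(R); print("cam in tool",R.T@(-W[:3,:3].T@W[:3,3]-o["tcp_pos"]),(W[:3,:3]@R))
E
```

```text
rl [0.3776 0.2938 0.076 ] 0.47846879314369034
rm [ 0.4376 -0.1483  0.06  ] 0.4620442261975353
rs [ 0.3525 -0.304   0.046 ] 0.465420762381857
sl [ 0.6131 -0.2119  0.064 ] 0.6486901305203571
ss [0.4603 0.1643 0.046 ] 0.4887191844637842
rb [ 0.463  -0.0157  0.018 ] 0.4633149706855517
sb [0.6067 0.2296 0.018 ] 0.6487411421407632
wristcam pos [ 0.23   -0.6406  0.375 ] [ 0.153  -0.6571  0.2307]
[[ 0.9739  0.2268 -0.0003]
 [ 0.2268 -0.9739  0.001 ]
 [-0.0001 -0.0011 -1.    ]]
cam in tool [ 0.0787  0.0012 -0.1443] [[ 0.0007  1.     -0.0005]
 [ 0.952  -0.0005  0.3061]
 [ 0.3061 -0.0006 -0.952 ]]
```

View pics/tiles.png

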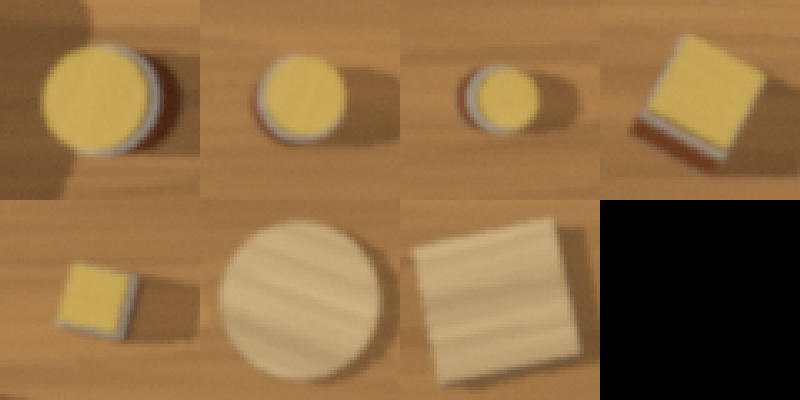

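```bash
cat >> h.py <<'E'
def meas(f,seed,z,kind,size,circle,w=None,save=None):
    """kind brass/wood; returns centre xy, fitted size, yaw(deg,mod 90)"""
    if w is None:
        a=proj(f,[*back(f,seed,z)[0]]);b=proj(f,back(f,seed,z)[0]+[size,0,0]); w=int(np.linalg.norm(a-b)*1.0)+4
    x,y=map(int,np.round(seed)); x0,y0=max(0,x-w),max(0,y-w); s=4
    im=f["img"][y0:y+w,x0:x+w].astype(np.float32)
    im=cv2.resize(im,None,fx=s,fy=s,interpolation=cv2.INTER_CUBIC)
    ref=np.median(f["img"][y-2:y+3,x-2:x+3].reshape(-1,3),0)
    R,G,B=im[...,0],im[...,1],im[...,2]
    if kind=="brass": m=(G>0.86*ref[1])&((G-B)>0.72*(ref[1]-ref[2]))
    else:
        m=(G>0.82*ref[1])&(B>0.75*ref[2])
    m=m.astype(np.uint8); k=np.ones((5,5),np.uint8); m=cv2.morphologyEx(cv2.morphologyEx(m,cv2.MORPH_OPEN,k),cv2.MORPH_CLOSE,k)
    n,l=cv2.connectedComponents(m); m=(l==l[int((y-y0+.5)*s),int((x-x0+.5)*s)]).astype(np.uint8)
    c=max(cv2.findContours(m,cv2.RETR_EXTERNAL,cv2.CHAIN_APPROX_NONE)[0],key=len)
    if save:
        v=im.clip(0,255).astype(np.uint8)[:,:,::-1].copy(); cv2.drawContours(v,[c],-1,(0,0,255),1)
        k=min(1,600/max(v.shape)); cv2.imwrite(save,cv2.resize(v,None,fx=k,fy=k))
    uv=(c[:,0]+.5)/s-.5+[x0,y0]
    P=back(f,uv,z)[:,:2]; mu=P.mean(0); Q=((P-mu)*1e4).astype(np.float32)
    if circle:
        from scipy.optimize import least_squares
        q=least_squares(lambda p:np.hypot(*(P-p[:2]).T)-p[2],[*mu,size/2],loss='soft_l1',f_scale=5e-4)
        res=q.x; return res[:2],2*res[2],np.sqrt(np.median(q.fun**2))
    (cx,cy),(a,b),ang=cv2.minAreaRect(Q)
    # refine: square with side
    from scipy.optimize import least_squares
    def fun(p):
        c_,s_=np.cos(p[2]),np.sin(p[2]); d=P-p[:2]; u=np.abs(np.c_[d[:,0]*c_+d[:,1]*s_,-d[:,0]*s_+d[:,1]*c_])
        return u.max(1)-p[3]
    q=least_squares(fun,[mu[0]+cx/1e4,mu[1]+cy/1e4,np.radians(ang),size/2],loss='soft_l1',f_scale=5e-4)
    return q.x[:2],2*q.x[3],(np.degrees(q.x[2])+45)%90-45
OB=dict(rl=((158,303),.076,"brass",.060,True),rm=((385,272),.06,"brass",.048,True),rs=((463,315),.046,"brass",.036,True),
 sl=((414,186),.064,"brass",.054,False),ss=((229,262),.046,"brass",.036,False),rb=((318,262),.018,"wood",.1,True),sb=((202,195),.018,"wood",.092,False))
E
python3 - <<'E'
import sys; sys.path.insert(0,'.')
from h import *
from bench import r
T=r.grab_frame("top");S=r.grab_frame("scene")
for n,(uv,z,k,s,ci) in OB.items():
    a=meas(T,uv,z,k,s,ci,save=f'pics/m_{n}.png'); 
    try: b=meas(S,proj(S,[*a[0],z])[0],z,k,s,ci)
    except Exception as e: b=e
    print(n,s,a,b)
E
```

```text
rl 0.06 (array([0.3795, 0.2978]), np.float64(0.057775763327741994), np.float64(0.00018483408914786448)) (array([0.3773, 0.2955]), np.float64(0.05674099079393366), np.float64(0.000337576739502337))
rm 0.048 (array([ 0.4416, -0.1504]), np.float64(0.04600673483212903), np.float64(0.00027787134451521395)) (array([ 0.4402, -0.1528]), np.float64(0.04486937941385602), np.float64(0.00035524290008190704))
rs 0.036 (array([ 0.3542, -0.3076]), np.float64(0.03409906470522764), np.float64(0.00027425319436645155)) (array([ 0.3528, -0.3102]), np.float64(0.032555432242037746), np.float64(0.00034109393286344144))
sl 0.054 (array([ 0.62  , -0.2157]), np.float64(0.052977890672308785), np.float64(-29.437698863180685)) (array([ 0.619 , -0.2174]), np.float64(0.05161066995513972), np.float64(-28.88515571447377))
ss 0.036 (array([0.4633, 0.1698]), np.float64(0.03526879971303176), np.float64(-13.286336847618998)) (array([0.4609, 0.1677]), np.float64(0.03373738424655362), np.float64(-13.978222648396311))
rb 0.1 (array([ 0.4646, -0.0139]), np.float64(0.09914847450956178), np.float64(0.0002807776594601005)) (array([ 0.4634, -0.0162]), np.float64(0.09694418830407546), np.float64(0.0005081000597338803))
sb 0.092 (array([0.6089, 0.2341]), np.float64(0.09217772118788478), np.float64(12.938257526601248)) (array([0.607 , 0.2316]), np.float64(0.09170417446130616), np.float64(12.81273350433338))
```

```bash
cat >> h.py <<'E'
def go(x,y,z,yaw=None):
    """shift in current tool axes [mm] and turn [deg] to reach tool pose"""
    from bench import r
    o=r.get_obs(); R=cv2.Rodrigues(o["orientation"])[0]
    d=R.T@(np.array([x,y,z])-o["tcp_pos"])*1e3
    cy=np.degrees(np.arctan2(R[1,0],R[0,0]))
    t=0 if yaw is None else -((yaw-cy+180)%360-180)
    print("shift",d.round(1),"turn",round(t,1),"| now",o["tcp_pos"].round(4),"yaw",round(cy,2),"t",round(o["clock"],2)," tilt",R[:2,2].round(4))
def wr():
    from bench import r
    return r.grab_frame("wrist")
E
python3 -c "
from h import *
go(.6195,-.2165,.23,60.8)"
```

```text
shift [ 554.3 -323.6    1.2] turn -47.7 | now [ 0.153  -0.6573  0.2311] yaw 13.1 t 0.35  tilt [-0.0001  0.0004]
```

send_rows:
  moves: [46, -27, 0, -4, 92, -54, 0, -8, 139, -81, 0, -12, 190, -111, 0, -16, 240, -140, 0, -20, 290, -169, 0, -25, 340, -198, 0, -30, 390, -228, 0, -34]
  hand: 0

```text
clock: 1.35
tcp_pos: [0.4824, -0.3457, 0.2316]
orientation: [2.878, 1.258, 0.0]
contact_force: [1.0, -0.4, 0.8]
grip_width: 0.0855
```

```bash
python3 -c "
from h import *
go(.6195,-.2165,.23,60.8)"
```

```text
shift [188.   12.9   1.6] turn -13.6 | now [ 0.4824 -0.3457  0.2316] yaw 47.23 t 1.35  tilt [ 0.0004 -0.0005]
```

send_rows:
  moves: [50, 3, 0, -4, 100, 7, 0, -8, 145, 10, 1, -12, 180, 12, 1, -13.6, 188, 13, 1.5, -13.6, 188, 13, 1.5, -13.6]

```text
clock: 2.1
tcp_pos: [0.6185, -0.2183, 0.2296]
orientation: [-2.711, -1.587, 0.001]
contact_force: [-0.6, -1.0, 0.7]
grip_width: 0.0855
```

```bash
cat > look.py <<'E'
import sys; sys.path.insert(0,'.')
from h import *
from bench import r
def look(name,x,y,z,kind,size,ci):
    """measure with wrist cam an object near world x,y; report world + in-tool"""
    f=wr(); o=r.get_obs(); R=cv2.Rodrigues(o["orientation"])[0]
    cv2.imwrite(f'pics/w_{name}.png',f["img"][:,:,::-1])
    p=np.array([x,y]); sd=proj(f,[x,y,z])[0]; print("seed px",sd)
    a=meas(f,sd,z,kind,size,ci,save=f'pics/wm_{name}.png')
    t=R.T@(np.r_[a[0],z]-o["tcp_pos"])*1e3
    print(name,"world",a[0],"size",a[1],"yaw/res",a[2],"in tool mm",t.round(1),"tcp",o["tcp_pos"],"t",o["clock"])
    return f,a,t
E
python3 -c "
from look import *
look('sl1',.6195,-.2165,.064,'brass',.054,False); go(.6195,-.2165,.23,60.8)"
```

```text
seed px [318.5331 219.0212]
sl1 world [ 0.6198 -0.2173] size 0.05312441479613828 yaw/res -29.226493931969216 in tool mm [  3.    0.7 165.6] tcp [ 0.6179 -0.2194  0.2296] t 2.15
shift [ 3.3 -0.  -0.4] turn -0.2 | now [ 0.6179 -0.2194  0.2296] yaw 60.62 t 2.15  tilt [-0.0009 -0.0008]
```

View pics/w_sl1.png

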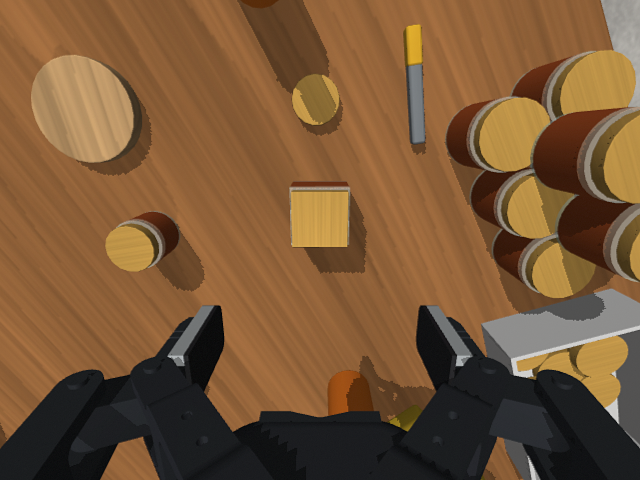

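View pics/wm_sl1.png

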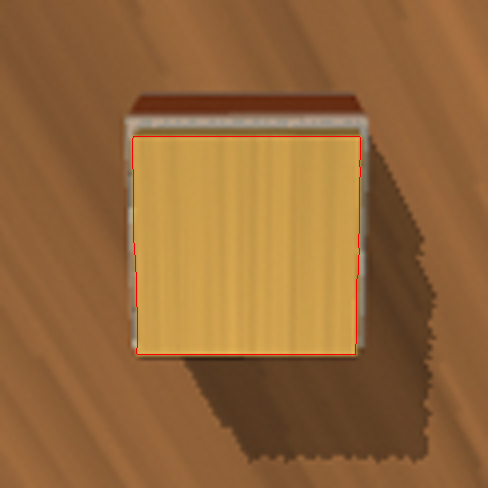

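send_rows:
  moves: [3, 0.7, 40, -0.2, 3, 0.7, 90, -0.2, 3, 0.7, 140, -0.2, 3, 0.7, 180, -0.2, 3, 0.7, 205, -0.2, 3, 0.7, 214, -0.2, 3, 0.7, 214, -0.2]

```text
clock: 3.02
tcp_pos: [0.6203, -0.2169, 0.016]
orientation: [2.709, 1.59, -0.001]
contact_force: [-0.3, -0.1, -0.5]
grip_width: 0.0853
```

```bash
python3 -c "
from look import *
look('sl2',.6198,-.2173,.064,'brass',.054,False); go(.6198,-.2173,.015,60.8); go(.6198,-.2173,.015,60.8)"
```

```text
seed px [315.8756 373.7672]
sl2 world [ 0.6244 -0.2122] size 0.044951360082693716 yaw/res -19.185964813568475 in tool mm [  5.7   0.8 -47.2] tcp [ 0.621  -0.2168  0.0168] t 3.075
shift [-1.1 -0.8  1.8] turn 0.0 | now [ 0.621  -0.2168  0.0168] yaw 60.84 t 3.08  tilt [ 0.0011 -0.0008]
shift [-1.1 -0.8  1.8] turn 0.0 | now [ 0.621  -0.2168  0.0168] yaw 60.84 t 3.08  tilt [ 0.0011 -0.0008]
```

View pics/w_sl2.png

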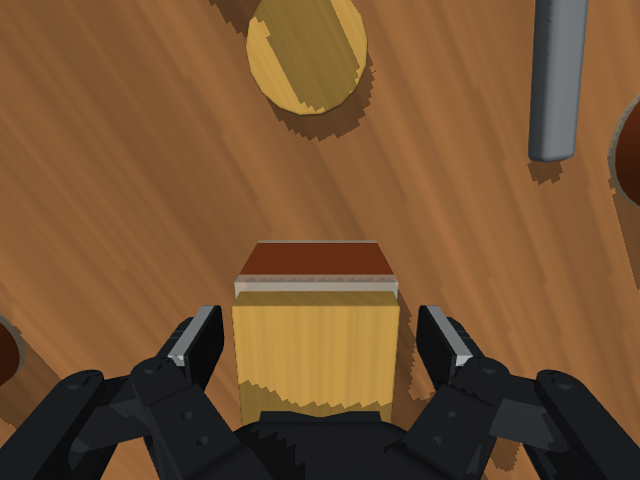

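send_rows:
  moves: [0, 0, 0, 0, 0, 0, 0, 0, 0, 0, 0, 0, 0, 0, 0, 0, 0, 0, 0, 0, 0, 0, 0, 0]
  hand: 1
  newtons: 40

```text
clock: 3.82
tcp_pos: [0.6214, -0.216, 0.0172]
orientation: [2.707, 1.592, 0.001]
contact_force: [-2.3, -0.6, 6.5]
grip_width: 0.0578
```

```bash
python3 -c "
from look import *
f=wr();cv2.imwrite('pics/w_sl3.png',f['img'][:,:,::-1]); go(.6198,-.2173,.25,60.8); print(r.get_obs()['grip_width'])"
```

```text
shift [  -1.9   -0.4 -232.8] turn 0.1 | now [ 0.6215 -0.216   0.0172] yaw 60.9 t 3.88  tilt [ 0.0014 -0.0007]
0.05762398481659849
```

View pics/w_sl3.png

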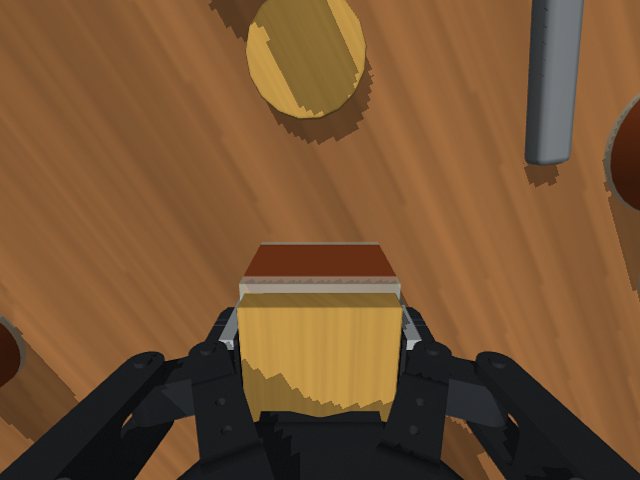

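```bash
python3 -c "
from look import *
f=wr();o=r.get_obs();R=cv2.Rodrigues(o['orientation'])[0]
for u in [(238,307),(401,307),(320,293),(320,308)]:
    print(u,R.T@(back(f,u,.064)[0]-o['tcp_pos'])*1e3)
for c in (300,330): print(f['img'][285:315,c].tolist())
"
```

```text
(238, 307) [ 24.5209 -25.5694 -46.8621]
(401, 307) [ 24.4942  27.5505 -46.78  ]
(320, 293) [ 29.5412   1.1332 -46.8203]
(320, 308) [ 24.1424   1.1383 -46.8209]
[[162, 152, 138], [159, 150, 137], [159, 150, 136], [160, 150, 137], [159, 149, 136], [160, 149, 137], [161, 151, 138], [156, 145, 131], [117, 88, 37], [120, 93, 44], [121, 94, 45], [122, 94, 46], [122, 95, 46], [121, 94, 45], [124, 96, 47], [124, 96, 46], [126, 98, 47], [127, 98, 48], [127, 100, 47], [126, 97, 46], [124, 96, 47], [125, 98, 47], [149, 115, 56], [181, 140, 68], [187, 145, 70], [187, 144, 71], [188, 146, 71], [188, 146, 70], [188, 145, 70], [187, 145, 70]]
[[159, 151, 135], [157, 148, 134], [158, 149, 134], [158, 148, 134], [157, 148, 133], [157, 148, 134], [159, 148, 136], [154, 143, 130], [114, 87, 38], [120, 92, 43], [123, 95, 46], [125, 98, 46], [126, 97, 46], [126, 97, 46], [126, 99, 48], [126, 99, 48], [128, 100, 49], [126, 98, 47], [125, 96, 48], [124, 95, 46], [124, 96, 45], [129, 100, 48], [156, 122, 58], [189, 146, 71], [193, 149, 73], [194, 149, 74], [193, 149, 73], [194, 151, 74], [194, 150, 72], [194, 150, 72]]
```

send_rows:
  moves: [0, 0, -5, 0, 0, 0, -20, 0, 0, 0, -50, 0, 0, 0, -90, 0, 0, 0, -140, 0, 0, 0, -185, 0, 0, 0, -220, 0, 0, 0, -233, 0]

```text
clock: 4.92
tcp_pos: [0.6217, -0.2158, 0.2519]
orientation: [2.705, 1.591, 0.005]
contact_force: [0.2, 0.3, -3.6]
grip_width: 0.0575
```

```bash
python3 -c "
from look import *
f=wr();cv2.imwrite('pics/w_sl4.png',f['img'][:,:,::-1]); go(.608,.233,.25,102.9); print(r.get_obs()['grip_width'],r.get_obs()['contact_force'])"
```

```text
shift [ 385.6 -230.3    1.5] turn -42.0 | now [ 0.6217 -0.2159  0.2521] yaw 60.91 t 4.97  tilt [ 0.004  -0.0013]
0.05741986818453344 [ 0.6057 -0.4652 -2.3126]
```

View pics/w_sl4.png

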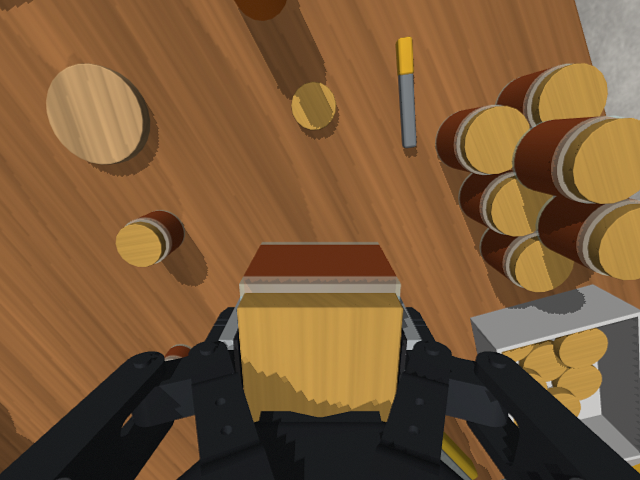

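```bash
python3 -c "
from look import *
go(.630,.1355,.25,102.9)"
```

```text
shift [ 311.1 -163.6    1.7] turn -42.0 | now [ 0.6217 -0.2159  0.2521] yaw 60.91 t 4.97  tilt [ 0.004  -0.0013]
```

send_rows:
  moves: [20, -11, 0, -3, 62, -33, 0, -9, 110, -58, 0, -15, 160, -84, 0, -21, 210, -110, 0, -28, 258, -136, 0, -35, 294, -155, 0, -40, 311, -163.6, 0, -42]

```text
clock: 5.98
tcp_pos: [0.6269, 0.14, 0.247]
orientation: [-1.946, -2.462, 0.002]
contact_force: [0.2, -0.7, -4.2]
grip_width: 0.0574
```

send_rows:
  moves: [0, 0, 0, 0, 0, 0, 0, 0]

```text
clock: 6.22
tcp_pos: [0.6291, 0.1331, 0.248]
orientation: [1.961, 2.454, -0.003]
contact_force: [0.0, 1.1, -4.1]
grip_width: 0.0573
```

```bash
python3 -c "
from look import *
look('sb1',.608,.233,.018,'wood',.092,False); go(.608,.233,.25,102.9)"
```

```text
seed px [321.0968 109.9094]
sb1 world [0.6085 0.2316] size 0.0907186181256623 yaw/res 12.871780249216052 in tool mm [101.3   1.7 230.1] tcp [0.6293 0.1328 0.2482] t 6.275
shift [102.4   1.3  -1.9] turn -0.2 | now [0.6293 0.1328 0.2482] yaw 102.7 t 6.28  tilt [-0.0006 -0.0018]
```

View pics/w_sb1.png

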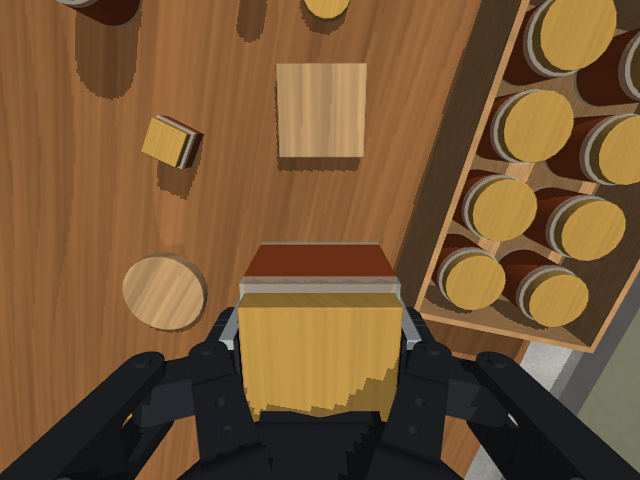

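View pics/wm_sb1.png

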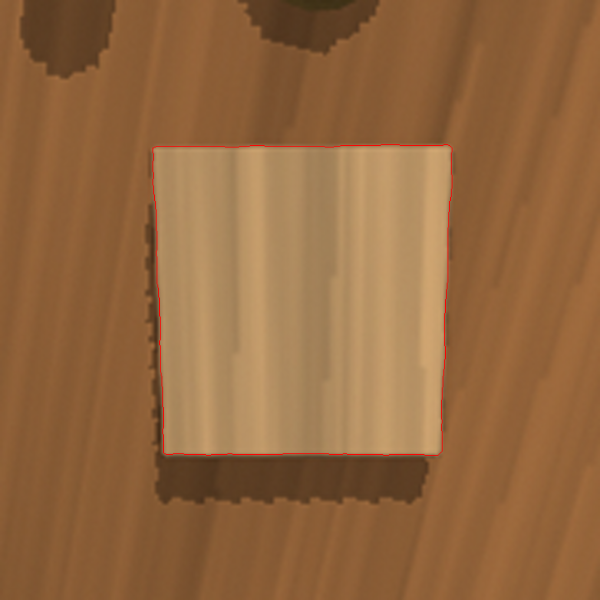

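```bash
python3 -c "
from look import *
go(.6079,.2339,.10,102.87)"
```

```text
shift [103.5   1.5 148.1] turn -0.2 | now [0.6293 0.1328 0.2482] yaw 102.7 t 6.28  tilt [-0.0006 -0.0018]
```

send_rows:
  moves: [15, 0, 5, 0, 40, 0.5, 20, 0, 70, 1, 50, 0, 92, 1.5, 90, -0.2, 103.5, 1.5, 125, -0.2, 103.5, 1.5, 143, -0.2, 103.5, 1.5, 148, -0.2, 103.5, 1.5, 148, -0.2]

```text
clock: 7.28
tcp_pos: [0.6084, 0.2361, 0.1016]
orientation: [1.955, 2.458, 0.001]
contact_force: [0.2, 1.5, -3.2]
grip_width: 0.0576
```

send_rows:
  moves: [0, 0, 0, 0, 0, 0, 0, 0]

```text
clock: 7.52
tcp_pos: [0.6081, 0.2367, 0.1019]
orientation: [1.954, 2.459, 0.002]
contact_force: [0.4, -0.0, -3.2]
grip_width: 0.0573
```

```bash
python3 -c "
from look import *
f=wr();cv2.imwrite('pics/w_sl5.png',f['img'][:,:,::-1])
go(.6079,.2339,.04,102.87)"
```

```text
shift [-2.7 -0.7 61.7] turn 0.2 | now [0.6079 0.2367 0.1017] yaw 103.08 t 7.58  tilt [0.0013 0.0004]
```

View pics/w_sl5.png

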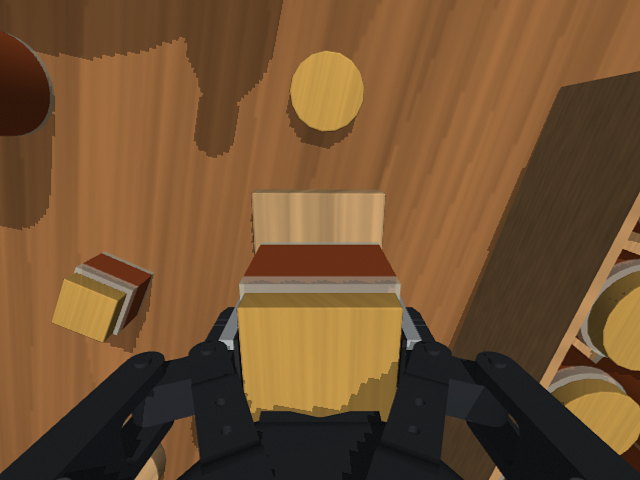

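```bash
python3 -c "
from look import *
f=wr();o=r.get_obs();R=cv2.Rodrigues(o['orientation'])[0]
im=f['img'].astype(int)
print('rows',im[185:200,320,1].tolist(),im[237:250,320,1].tolist()); print('cols L',im[205,246:260,1].tolist(),'R',im[205,378:392,1].tolist())
for c in (265,318,375): print([tuple(x) for x in im[240:248,c].tolist()])
zb=o['tcp_pos'][2]-.0172
for u,z in [((252.5,205),.018),((384.5,205),.018),((318,191.7),.018),((320,243),zb),((261,243),zb),((380,243),zb),((320,307),zb+.064)]:
    print(u,(R.T@(back(f,u,z)[0]-o['tcp_pos'])*1e3).round(2))
"
```

```text
rows [93, 93, 93, 94, 93, 93, 96, 99, 126, 139, 134, 133, 133, 133, 133] [129, 130, 130, 130, 131, 139, 138, 110, 41, 46, 48, 47, 47]
cols L [99, 98, 97, 96, 96, 95, 109, 126, 143, 143, 142, 140, 139, 139] R [162, 160, 158, 156, 154, 145, 139, 89, 90, 92, 91, 91, 93, 93]
[(181, 144, 99), (178, 144, 102), (156, 147, 120), (148, 144, 123), (135, 115, 93), (101, 41, 15), (103, 46, 20), (104, 47, 22)]
[(171, 137, 93), (169, 137, 96), (151, 142, 117), (145, 142, 122), (131, 112, 90), (101, 41, 15), (103, 46, 20), (104, 47, 21)]
[(207, 164, 113), (202, 162, 114), (169, 155, 128), (159, 153, 130), (142, 120, 98), (101, 40, 15), (104, 46, 21), (104, 47, 22)]
(252.5, 205) [ 31.51 -45.88  83.44]
(384.5, 205) [31.52 45.19 83.54]
(318, 191.7) [40.7  -0.7  83.49]
(320, 243) [25.28  0.58 17.2 ]
(261, 243) [ 25.28 -29.35  17.17]
(380, 243) [25.28 31.02 17.23]
(320, 307) [ 23.89   0.48 -46.8 ]
```

send_rows:
  moves: [-1.5, -0.5, 10, 0.2, -2.7, -0.9, 30, 0.2, -2.7, -0.9, 46, 0.2, -2.7, -0.9, 56, 0.2, -2.7, -0.9, 61, 0.2, -2.7, -0.9, 61, 0.2, -2.7, -0.9, 61, 0.2]

```text
clock: 8.5
tcp_pos: [0.6075, 0.2342, 0.0404]
orientation: [1.957, 2.457, 0.001]
contact_force: [0.3, 0.1, -3.1]
grip_width: 0.0573
```

```bash
python3 -c "
from look import *
f=wr();cv2.imwrite('pics/w_sl6.png',f['img'][:,:,::-1])
go(.6079,.2339,.0352,102.87);print(r.get_obs()['contact_force'])"
```

```text
shift [-0.4  0.2  5.2] turn 0.0 | now [0.6076 0.2342 0.0404] yaw 102.91 t 8.55  tilt [0.0011 0.0005]
[ 0.2206 -0.1625 -2.8425]
```

View pics/w_sl6.png

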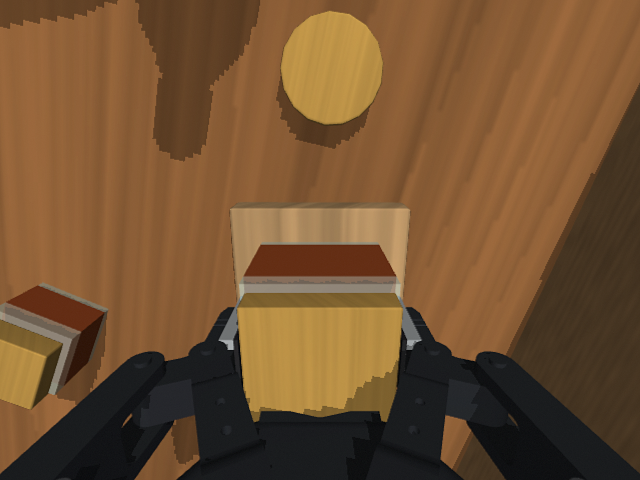

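send_rows:
  moves: [-0.3, 0, 1, 0, -0.3, 0, 2, 0, -0.3, 0, 3, 0, -0.3, 0, 4, 0, -0.3, 0, 4.5, 0, -0.3, 0, 4.5, 0]

```text
clock: 9.3
tcp_pos: [0.6072, 0.2337, 0.0353]
orientation: [1.958, 2.457, 0.0]
contact_force: [0.1, 0.2, -3.6]
grip_width: 0.0575
```

send_rows:
  moves: [0, 0, 0.5, 0, 0, 0, 0.8, 0, 0, 0, 1.2, 0, 0, 0, 1.2, 0]

```text
clock: 9.8
tcp_pos: [0.6073, 0.2337, 0.0352]
orientation: [1.957, 2.457, -0.0]
contact_force: [-4.1, -3.0, 7.6]
grip_width: 0.0573
```

send_rows:
  moves: [0, 0, 0, 0, 0, 0, 0, 0, 0, 0, 0, 0, 0, 0, 0, 0]
  hand: 0.1

```text
clock: 10.3
tcp_pos: [0.6073, 0.2337, 0.034]
orientation: [-1.958, -2.457, -0.0]
contact_force: [-0.4, -0.6, 0.3]
grip_width: 0.0771
```

send_rows:
  moves: [0, 0, -10, 0, 0, 0, -40, 0, 0, 0, -90, 0, 0, 0, -145, 0, 0, 0, -190, 0, 0, 0, -215, 0]

```text
clock: 11.05
tcp_pos: [0.6079, 0.2344, 0.2531]
orientation: [1.956, 2.456, 0.006]
contact_force: [-0.2, -1.0, 0.4]
grip_width: 0.0771
```

```bash
python3 -c "
from look import *
look('sl7',.608,.2335,.082,'brass',.054,False); f=wr()
T=r.grab_frame('top');S=r.grab_frame('scene')
for n,F in (('T',T),('S',S)):
  print(n,meas(F,proj(F,[.608,.2335,.082])[0],.082,'brass',.054,False,save='pics/m7%s.png'%n))
go(.4621,.1688,.23,76.4)"
```

```text
seed px [318.4397 220.3662]
sl7 world [0.608 0.231] size 0.05323638591220986 yaw/res 13.035923878887942 in tool mm [ -4.   -3.2 173.8] tcp [0.6089 0.235  0.2558] t 11.1
T (array([0.6089, 0.2347]), np.float64(0.12004190861572082), np.float64(0.2786310385790358))
S (array([0.6059, 0.2313]), np.float64(0.0519653221186956), np.float64(13.256861627917637))
shift [ -30.7 -155.8   19.2] turn 26.5 | now [0.6071 0.2336 0.2493] yaw 102.91 t 11.25  tilt [ 0.0006 -0.    ]
```

View pics/w_sl7.png

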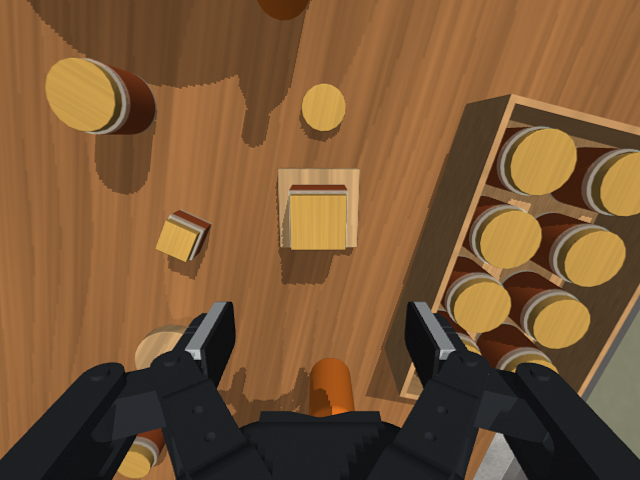

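```bash
python3 -c "
from look import *
f,a,t=look('sl8',.608,.2325,.082,'brass',.054,False)
x0=proj(f,[.608,.2325,.018])
# check: project board outline estimate onto the image
im=f['img'][:,:,::-1].copy()
for c,z,h,y,col in [((.6085,.2316),.018,.046,12.87,(255,0,0)),(a[0],.082,.027,a[2],(0,0,255))]:
    th=np.radians(y);Rm=np.array([[np.cos(th),-np.sin(th)],[np.sin(th),np.cos(th)]])
    q=np.array([[-h,-h],[h,-h],[h,h],[-h,h]])@Rm.T+c
    cv2.polylines(im,[np.int32(proj(f,np.c_[q,[z]*4])*16)],True,col,1,cv2.LINE_AA,4)
cv2.imwrite('pics/ov8.png',cv2.resize(im[140:270,250:390],None,fx=4,fy=4))
"
```

```text
seed px [319.9148 221.4945]
sl8 world [0.608  0.2312] size 0.05327503313174929 yaw/res 12.941552735891179 in tool mm [ -2.2   1.  166.3] tcp [0.6067 0.2333 0.2483] t 11.3
```

View pics/ov8.png

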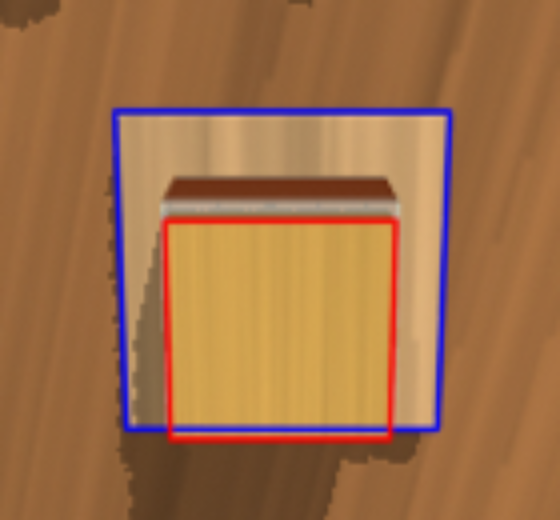

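send_rows:
  moves: [-8, -40, 5, 7, -16, -80, 10, 14, -24, -120, 15, 20, -29, -148, 19, 25, -31, -156, 19, 26.5, -31, -156, 19, 26.5]
  hand: 0

```text
clock: 12.05
tcp_pos: [0.4621, 0.1684, 0.2297]
orientation: [-2.468, -1.944, 0.001]
contact_force: [0.3, 0.8, -0.4]
grip_width: 0.0855
```

send_rows:
  moves: [0, 0, 0, 0]

```text
clock: 12.18
tcp_pos: [0.463, 0.1691, 0.2301]
orientation: [-2.468, -1.944, -0.001]
contact_force: [-0.0, 0.2, 0.0]
grip_width: 0.0852
```

```bash
python3 -c "
from look import *
f,a,t=look('ss1',.4621,.1688,.046,'brass',.036,False); go(*a[0],.012,90+a[2])"
```

```text
seed px [317.9772 217.1063]
ss1 world [0.4629 0.1675] size 0.03522711336520103 yaw/res -13.388124966274262 in tool mm [ -1.7   0.4 184.1] tcp [0.463  0.1691 0.2301] t 12.225
shift [ -1.7   0.4 218.1] turn -0.2 | now [0.463  0.1691 0.2301] yaw 76.45 t 12.22  tilt [0.0001 0.0008]
```

View pics/wm_ss1.png

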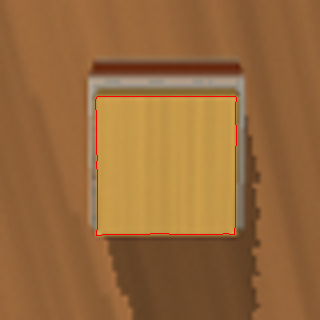

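send_rows:
  moves: [-1.7, 0.2, 40, -0.2, -1.7, 0.2, 90, -0.2, -1.7, 0.2, 140, -0.2, -1.7, 0.2, 185, -0.2, -1.7, 0.2, 210, -0.2, -1.7, 0.2, 219, -0.2, -1.7, 0.2, 219, -0.2, -1.7, 0.2, 219, -0.2]

```text
clock: 13.22
tcp_pos: [0.4628, 0.1674, 0.0121]
orientation: [2.465, 1.947, 0.003]
contact_force: [0.2, -0.3, 0.7]
grip_width: 0.0854
```

send_rows:
  moves: [0, 0, 0, 0, 0, 0, 0, 0, 0, 0, 0, 0, 0, 0, 0, 0, 0, 0, 0, 0, 0, 0, 0, 0]
  hand: 1
  newtons: 30

```text
clock: 13.98
tcp_pos: [0.4622, 0.1669, 0.0116]
orientation: [2.465, 1.947, 0.001]
contact_force: [-2.0, -0.3, 6.1]
grip_width: 0.0393
```

```bash
python3 -c "
from look import *
f=wr();cv2.imwrite('pics/w_ss2.png',f['img'][:,:,::-1]); print(r.get_obs()['contact_force'],r.get_obs()['tcp_pos']); go(.4629,.1675,.20,76.6)
go(.630,.1355,.25,102.9)"
```

```text
[ 0.6125 -0.0012  6.1976] [0.4622 0.1669 0.0116]
shift [   0.7    0.7 -188.4] turn 0.0 | now [0.4622 0.1669 0.0116] yaw 76.6 t 14.03  tilt [ 0.0007 -0.0001]
shift [   8.3  170.7 -238.3] turn -26.3 | now [0.4622 0.1669 0.0116] yaw 76.6 t 14.03  tilt [ 0.0007 -0.0001]
```

View pics/w_ss2.png

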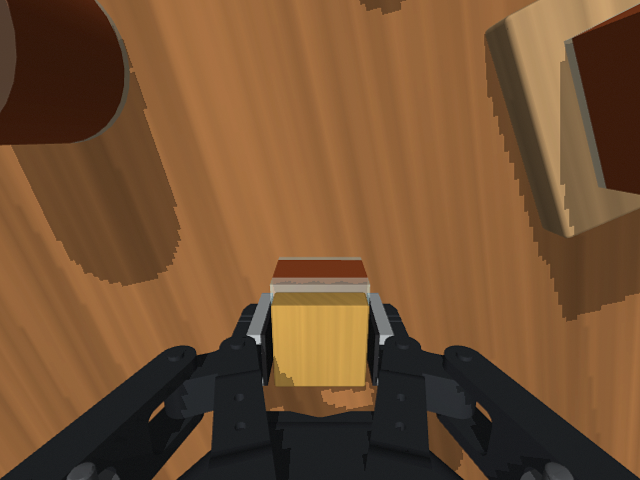

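```bash
python3 -c "
from look import *
f=wr();o=r.get_obs();R=cv2.Rodrigues(o['orientation'])[0]
im=f['img'].astype(int); print(im[298:312,320,1].tolist(), im[380:390,320,1].tolist(), im[330,266:280,1].tolist(),im[330,360:374,1].tolist())
for u,z in [((272,306),.046),((368,306),.046),((320,305),.046),((320,386.5),.046)]:
    print(u,(R.T@(back(f,u,z)[0]-o['tcp_pos'])*1e3).round(2))
"
```

```text
[106, 107, 106, 108, 110, 109, 109, 132, 160, 157, 156, 157, 156, 157] [151, 150, 148, 149, 150, 145, 95, 75, 77, 76] [14, 13, 12, 12, 9, 8, 137, 155, 161, 161, 158, 158, 162, 164] [158, 156, 158, 157, 156, 159, 145, 128, 52, 11, 13, 15, 18, 14]
(272, 306) [ 17.94 -16.71 -34.39]
(368, 306) [ 17.94  18.53 -34.36]
(320, 305) [ 18.35   0.9  -34.37]
(320, 386.5) [-18.07   0.94 -34.38]
```

send_rows:
  moves: [0, 0, -5, 0, 0, 0, -25, 0, 0, 0, -60, 0, 0, 0, -110, 0, 0, 0, -160, 0, 0, 0, -205, 0, 0, 0, -230, 0, 0, 0, -238, 0]

```text
clock: 15.08
tcp_pos: [0.4623, 0.1671, 0.2506]
orientation: [2.465, 1.946, 0.004]
contact_force: [-0.6, -0.5, -0.9]
grip_width: 0.0393
```

send_rows:
  moves: [1, 20, 0, -3, 3, 60, 0, -9, 5, 105, 0, -16, 7, 145, 0, -22, 8, 168, 0, -26, 8, 171, 0, -26.3, 8, 171, 0, -26.3]

```text
clock: 15.95
tcp_pos: [0.6289, 0.1353, 0.2479]
orientation: [-1.957, -2.455, 0.002]
contact_force: [-0.6, -0.0, -1.4]
grip_width: 0.0393
```

```bash
python3 -c "
from look import *
f,a,t=look('ss3',.608,.2312,.082,'brass',.054,False); go(.608,.2312,.15,102.87)"
```

```text
seed px [320.9771 110.0929]
ss3 world [0.6078 0.2318] size 0.053020468832047085 yaw/res 12.95346476551147 in tool mm [ 98.4   1.4 166.4] tcp [0.6288 0.1356 0.2484] t 16.0
shift [97.8  1.3 98.4] turn 0.1 | now [0.6288 0.1356 0.2484] yaw 102.92 t 16.0  tilt [-0.0017 -0.0002]
```

View pics/w_ss3.png

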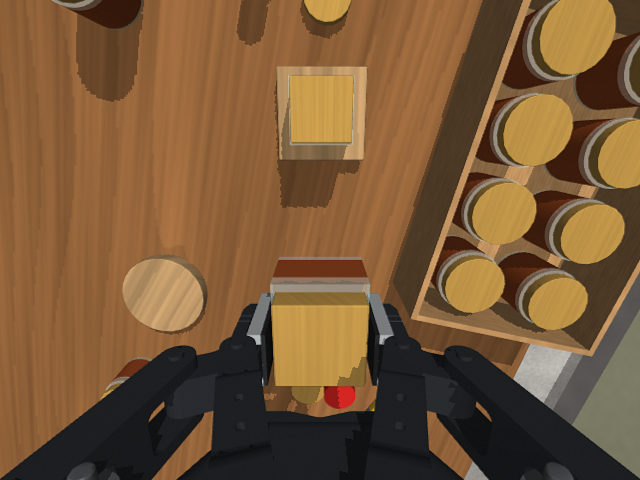

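send_rows:
  moves: [15, 0, 0, 0, 40, 0.5, 10, 0, 70, 0.5, 40, 0, 90, 0.8, 80, 0, 98, 0.8, 115, 0, 98, 0.8, 133, 0, 98, 0.8, 138, 0, 98, 0.8, 138, 0]

```text
clock: 17.0
tcp_pos: [0.6096, 0.2305, 0.112]
orientation: [1.958, 2.455, 0.002]
contact_force: [0.7, 0.3, -0.3]
grip_width: 0.0395
```

send_rows:
  moves: [0, 0, 0, 0]

```text
clock: 17.12
tcp_pos: [0.61, 0.2308, 0.1126]
orientation: [1.958, 2.455, 0.003]
contact_force: [0.7, 0.2, -0.8]
grip_width: 0.0394
```

```bash
python3 -c "
from look import *
f=wr();cv2.imwrite('pics/w_ss4.png',f['img'][:,:,::-1])
go(.6079,.2315,.0936,102.92);print(r.get_obs()['contact_force'])
o=r.get_obs();R=cv2.Rodrigues(o['orientation'])[0];im=f['img'].astype(int)
print(im[215:260,320].tolist())
"
```

```text
shift [ 1.2 -1.8 18.9] turn -0.1 | now [0.6099 0.2307 0.1125] yaw 102.86 t 17.18  tilt [0.0022 0.0007]
[-0.5154  0.2629 -1.1266]
[[107, 50, 23], [107, 49, 21], [107, 48, 21], [111, 59, 36], [137, 106, 85], [142, 117, 98], [149, 124, 104], [179, 159, 138], [155, 145, 132], [156, 145, 133], [156, 144, 131], [148, 130, 106], [134, 102, 45], [135, 105, 51], [134, 103, 50], [133, 104, 51], [145, 112, 55], [204, 157, 76], [196, 152, 74], [196, 152, 74], [196, 153, 74], [196, 152, 74], [196, 153, 75], [197, 152, 75], [196, 151, 74], [197, 153, 75], [197, 153, 74], [197, 153, 74], [197, 153, 74], [197, 153, 73], [196, 153, 74], [197, 153, 74], [198, 154, 74], [199, 154, 74], [199, 154, 74], [198, 152, 73], [198, 153, 74], [199, 153, 74], [199, 154, 74], [198, 153, 74], [199, 153, 73], [194, 153, 83], [157, 152, 119], [161, 155, 118], [156, 148, 113]]
```

View pics/w_ss4.png

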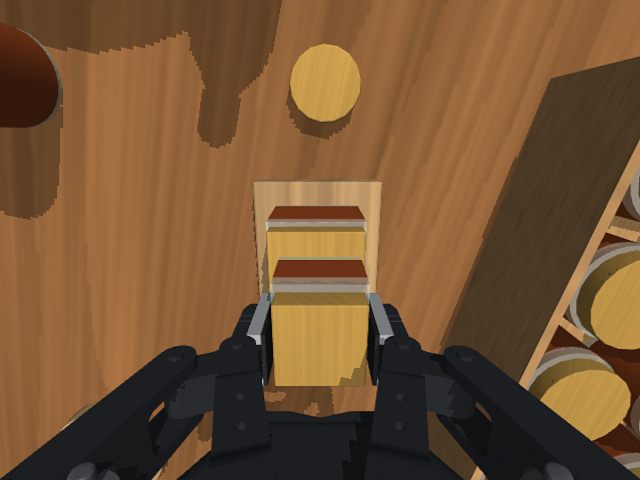

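```bash
python3 -c "
from look import *
f=wr();o=r.get_obs();R=cv2.Rodrigues(o['orientation'])[0];im=f['img'].astype(int)
print(im[245,262:272].tolist(),im[245,360:372].tolist())
zb=o['tcp_pos'][2]-.0116
for u,z in [((320,231.5),.082),((267,245),.082),((365.5,245),.082),((320,256.7),zb),((320,304.8),zb+.046),((272,330),zb+.046),((367.5,330),zb+.046)]:
    print(u,(R.T@(back(f,u,z)[0]-o['tcp_pos'])*1e3).round(2))
"
```

```text
[[178, 143, 98], [179, 143, 99], [180, 144, 99], [185, 147, 102], [116, 93, 65], [169, 131, 65], [211, 164, 79], [211, 164, 80], [210, 162, 79], [202, 156, 76]] [[201, 155, 75], [202, 156, 76], [199, 155, 75], [198, 154, 74], [186, 144, 68], [157, 133, 87], [184, 147, 102], [193, 155, 106], [203, 160, 111], [212, 167, 116], [213, 169, 116], [213, 170, 117]]
(320, 231.5) [27.67  0.62 30.28]
(267, 245) [ 19.97 -28.48  30.22]
(365.5, 245) [19.95 25.64 30.32]
(320, 256.7) [19.97  0.6  11.6 ]
(320, 304.8) [ 18.06   0.53 -34.4 ]
(272, 330) [  7.47 -17.55 -34.43]
(367.5, 330) [  7.43  18.45 -34.36]
```

send_rows:
  moves: [0.4, -0.9, 0, 0, 0.9, -1.8, 4, 0, 0.9, -1.8, 9, 0, 0.9, -1.8, 13, 0, 0.9, -1.8, 15, 0, 0.9, -1.8, 16, 0, 0.9, -1.8, 16, 0, 0.9, -1.8, 16, 0]

```text
clock: 18.23
tcp_pos: [0.6071, 0.2313, 0.0953]
orientation: [1.958, 2.457, 0.0]
contact_force: [-0.4, 0.4, -0.8]
grip_width: 0.0394
```

```bash
python3 -c "
from look import *
f=wr();cv2.imwrite('pics/w_ss5.png',f['img'][190:340,240:400,::-1])
go(.6079,.2315,.0936,102.92);print(r.get_obs()['contact_force'])
o=r.get_obs();R=cv2.Rodrigues(o['orientation'])[0];im=f['img'].astype(int)
print(im[225:262,320,1].tolist());print(im[250,258:276].tolist(),im[250,362:376].tolist())
"
```

```text
shift [0.  0.8 1.7] turn -0.0 | now [0.6071 0.2313 0.0953] yaw 102.9 t 18.27  tilt [0.0003 0.0001]
[-0.2424  0.5881 -1.6912]
[49, 49, 50, 77, 119, 116, 118, 136, 144, 144, 144, 142, 120, 99, 100, 103, 100, 99, 114, 158, 153, 153, 153, 153, 153, 154, 153, 154, 154, 153, 153, 153, 152, 154, 147, 41, 48]
[[181, 145, 99], [180, 143, 99], [180, 143, 98], [176, 142, 97], [177, 143, 97], [178, 142, 97], [179, 143, 99], [182, 144, 100], [153, 121, 83], [165, 129, 65], [206, 160, 77], [209, 162, 79], [207, 160, 78], [202, 157, 77], [197, 152, 75], [197, 153, 75], [200, 156, 75], [201, 156, 75]] [[189, 147, 71], [192, 149, 72], [194, 151, 73], [196, 153, 74], [196, 152, 74], [196, 153, 74], [196, 153, 74], [198, 154, 75], [199, 155, 75], [199, 154, 75], [197, 153, 75], [196, 151, 73], [184, 143, 68], [149, 117, 60]]
```

View pics/w_ss5.png

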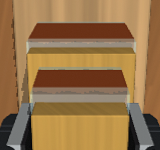

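```bash
python3 -c "
from look import *
f=wr();o=r.get_obs();R=cv2.Rodrigues(o['orientation'])[0];im=f['img'].astype(int)
print(im[250,370:380].tolist())
for u,z in [((320,243.3),.082),((266.8,250),.082),((375,250),.082)]:
    print(u,(R.T@(back(f,u,z)[0]-o['tcp_pos'])*1e3).round(2))
"
```

```text
[[198, 155, 75], [199, 155, 76], [197, 153, 75], [196, 151, 73], [184, 144, 69], [149, 117, 61], [198, 157, 109], [211, 167, 116], [212, 167, 116], [211, 168, 115]]
(320, 243.3) [26.51  0.43 13.27]
(266.8, 250) [ 22.99 -26.04  13.26]
(375, 250) [23.02 27.81 13.27]
```

send_rows:
  moves: [-0.2, 0.5, 0, 0, -0.2, 0.5, 0.5, 0, -0.2, 0.5, 1, 0, -0.2, 0.5, 1.5, 0, -0.2, 0.5, 2, 0, -0.2, 0.5, 2.5, 0, -0.2, 0.5, 2.5, 0]

```text
clock: 19.2
tcp_pos: [0.6075, 0.2312, 0.0937]
orientation: [1.957, 2.457, -0.0]
contact_force: [-3.9, -2.5, 7.9]
grip_width: 0.0397
```

send_rows:
  moves: [0, 0, 0, 0, 0, 0, 0, 0, 0, 0, 0, 0, 0, 0, 0, 0]
  hand: 0.3

```text
clock: 19.7
tcp_pos: [0.6075, 0.2312, 0.0925]
orientation: [-1.958, -2.457, 0.0]
contact_force: [0.5, 0.3, 0.5]
grip_width: 0.0599
```

send_rows:
  moves: [0, 0, -10, 0, 0, 0, -35, 0, 0, 0, -70, 0, 0, 0, -110, 0, 0, 0, -140, 0, 0, 0, -155, 0, 0, 0, -155, 0, 0, 0, -155, 0]

```text
clock: 20.7
tcp_pos: [0.6069, 0.2307, 0.2461]
orientation: [-1.957, -2.456, 0.003]
contact_force: [0.2, -0.2, -0.4]
grip_width: 0.0597
```

```bash
python3 -c "
from look import *
f,a,t=look('ss6',.608,.2312,.128,'brass',.036,False)
S=r.grab_frame('scene');print('S',meas(S,proj(S,[.607,.231,.128])[0],.128,'brass',.036,False,save='pics/ssS.png'))
go(.3784,.2967,.25,128)"
```

```text
seed px [321.0928 234.3774]
ss6 world [0.6077 0.2317] size 0.03526345512475294 yaw/res 13.106741926947407 in tool mm [  0.9   1.4 117.9] tcp [0.6068 0.2306 0.2459] t 20.75
S (array([0.6058, 0.2324]), np.float64(0.03438589456281199), np.float64(13.804962428594898))
shift [ 115.4 -208.    -3.5] turn -25.1 | now [0.6069 0.2307 0.246 ] yaw 102.91 t 20.8  tilt [-0.0024 -0.001 ]
```

View pics/w_ss6.png

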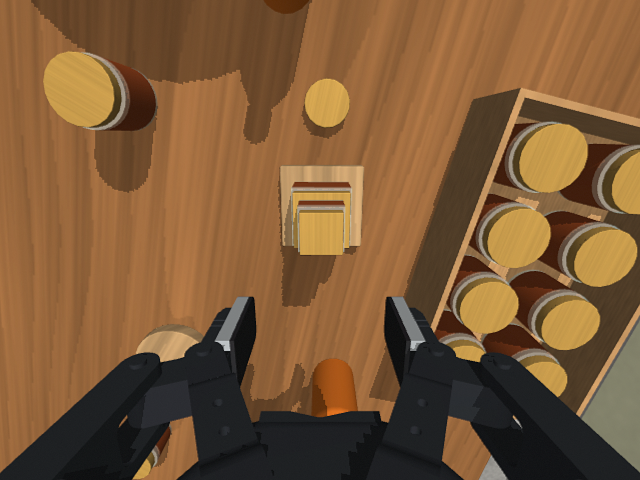

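```bash
python3 -c "
from look import *
go(.3784,.2967,.24,148)"
```

```text
shift [ 115.4 -207.9    6.5] turn -45.1 | now [0.6069 0.2307 0.246 ] yaw 102.91 t 20.8  tilt [-0.0024 -0.001 ]
```

send_rows:
  moves: [18, -32, 0, -7, 38, -69, 0, -14, 60, -108, 0, -22, 82, -148, 2, -31, 104, -187, 4, -40, 115, -208, 6, -45, 115, -208, 6, -45, 115, -208, 6, -45]
  hand: 0

```text
clock: 21.8
tcp_pos: [0.38, 0.2962, 0.2413]
orientation: [-0.872, -3.018, 0.0]
contact_force: [0.4, -0.5, -0.8]
grip_width: 0.0849
```

send_rows:
  moves: [0, 0, 0, 0]

```text
clock: 21.92
tcp_pos: [0.3802, 0.2963, 0.2414]
orientation: [-0.872, -3.018, 0.0]
contact_force: [1.0, -0.4, 0.1]
grip_width: 0.0853
```

```bash
python3 -c "
from look import *
f,a,t=look('rl1',.3784,.2967,.076,'brass',.060,True); go(*a[0],.020,148)"
```

```text
seed px [319.7777 219.2676]
rl1 world [0.3802 0.2958] size 0.05881644687838957 yaw/res 0.00013176116293844506 in tool mm [ -0.5  -0.4 165.4] tcp [0.38   0.2964 0.2414] t 21.975
shift [ -0.6  -0.4 221.4] turn -0.2 | now [0.38   0.2964 0.2414] yaw 147.78 t 21.98  tilt [-0.0003  0.0002]
```

View pics/w_rl1.png

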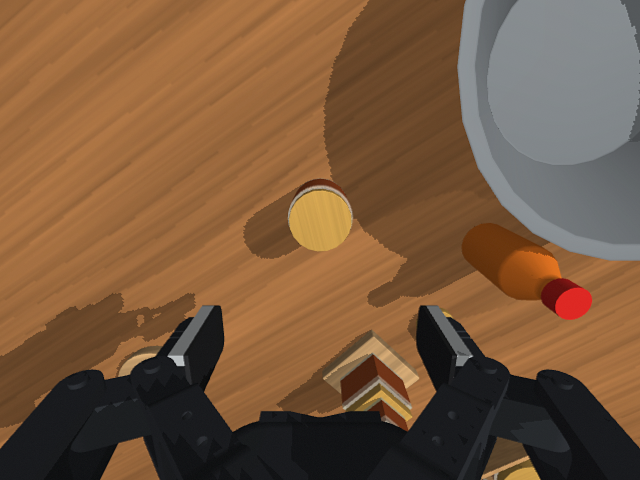

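View pics/wm_rl1.png

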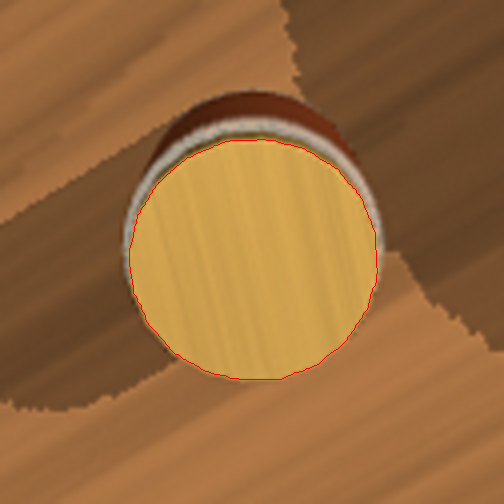

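send_rows:
  moves: [-0.5, -0.7, 40, 0, -0.5, -0.7, 90, 0, -0.5, -0.7, 140, 0, -0.5, -0.7, 185, 0, -0.5, -0.7, 212, 0, -0.5, -0.7, 221, 0, -0.5, -0.7, 221, 0, -0.5, -0.7, 221, 0]

```text
clock: 22.98
tcp_pos: [0.38, 0.2966, 0.0217]
orientation: [0.869, 3.018, 0.003]
contact_force: [0.1, -0.7, 0.5]
grip_width: 0.0854
```

send_rows:
  moves: [0, 0, 0, 0, 0, 0, 0, 0, 0, 0, 0, 0, 0, 0, 0, 0, 0, 0, 0, 0, 0, 0, 0, 0]
  hand: 1
  newtons: 45

```text
clock: 23.72
tcp_pos: [0.3799, 0.2964, 0.0217]
orientation: [0.868, 3.018, 0.002]
contact_force: [-1.0, -0.4, 7.3]
grip_width: 0.0629
```

```bash
python3 -c "
from look import *
f=wr();cv2.imwrite('pics/w_rl2.png',f['img'][:,:,::-1]); o=r.get_obs();R=cv2.Rodrigues(o['orientation'])[0];print(o['contact_force'],o['tcp_pos'],o['clock'])
print('jar in tool',R.T@(np.array([.3802,.2958,.076])-o['tcp_pos'])*1e3)
im=f['img'].astype(int);print(im[270:330,319,1].tolist())"
```

```text
[-0.9741  0.3143  6.8284] [0.3799 0.2964 0.0218] 23.775
jar in tool [ -0.6536  -0.2096 -54.2304]
[45, 51, 89, 118, 114, 114, 114, 114, 113, 115, 128, 165, 162, 161, 162, 162, 162, 162, 164, 158, 98, 92, 94, 95, 98, 98, 98, 97, 96, 96, 97, 99, 99, 99, 97, 97, 119, 166, 183, 174, 170, 170, 170, 171, 169, 169, 169, 169, 171, 170, 171, 171, 172, 171, 171, 171, 171, 172, 172, 172]
```

View pics/w_rl2.png

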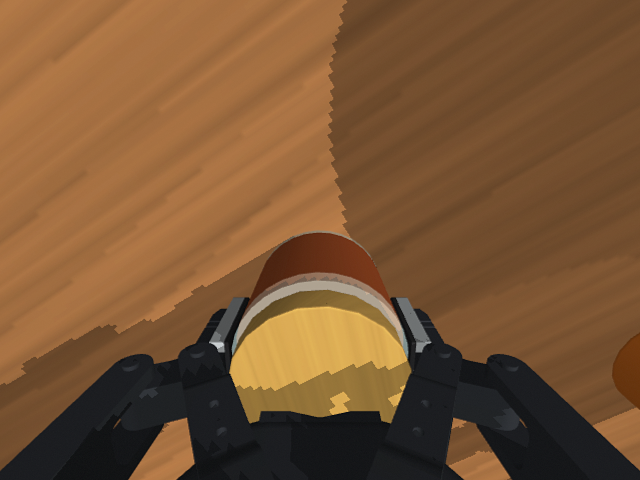

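```bash
python3 -c "
from look import *
f=wr();o=r.get_obs();R=cv2.Rodrigues(o['orientation'])[0]
print((R.T@(back(f,(319,306.3),.076)[0]-o['tcp_pos'])*1e3).round(2)); go(.464,-.11,.25,95)"
```

```text
[ 28.6   -0.92 -54.27]
shift [-287.6 -299.1 -228.3] turn 52.9 | now [0.3799 0.2964 0.0218] yaw 147.89 t 23.82  tilt [0.0019 0.0007]
```

send_rows:
  moves: [0, 0, -5, 0, 0, 0, -20, 0, 0, 0, -50, 0, 0, 0, -90, 0, 0, 0, -140, 0, 0, 0, -185, 0, 0, 0, -215, 0, 0, 0, -228, 0]

```text
clock: 24.82
tcp_pos: [0.3791, 0.2962, 0.2505]
orientation: [0.868, 3.017, 0.002]
contact_force: [0.3, -0.5, -4.7]
grip_width: 0.0631
```

```bash
python3 -c "
from look import *
go(.464,-.11,.25,95)"
```

```text
shift [-287.7 -299.1    0.4] turn 52.9 | now [0.3791 0.2962 0.2505] yaw 147.92 t 24.82  tilt [0.0023 0.0008]
```

send_rows:
  moves: [-14, -15, 0, 3, -43, -45, 0, 8, -78, -81, 0, 14, -115, -119, 0, 20, -152, -158, 0, 27, -189, -196, 0, 34, -226, -235, 0, 41, -258, -268, 0, 47]

```text
clock: 25.82
tcp_pos: [0.4535, -0.0716, 0.247]
orientation: [-2.008, -2.413, 0.004]
contact_force: [0.5, 0.5, -4.0]
grip_width: 0.063
```

```bash
python3 -c "
from look import *
go(.464,-.11,.25,95)"
```

```text
shift [-39.7   3.4  -3.1] turn 5.5 | now [ 0.4535 -0.0716  0.247 ] yaw 100.48 t 25.82  tilt [-0.0034 -0.0001]
```

send_rows:
  moves: [-20, 2, 0, 3, -34, 3, -2, 5, -38, 3, -2, 5.5, -38, 3, -2, 5.5, -38, 3, -2, 5.5]

```text
clock: 26.45
tcp_pos: [0.4653, -0.1038, 0.2506]
orientation: [-2.111, -2.326, -0.0]
contact_force: [-1.0, 0.2, -4.5]
grip_width: 0.0631
```

```bash
python3 -c "
from look import *
f,a,t=look('rb1',.464,-.015,.018,'wood',.1,True); go(*a[0],.1,95)"
```

```text
seed px [326.0574 124.3912]
rb1 world [ 0.4645 -0.0161] size 0.09853938211044284 yaw/res 0.00012392244004131442 in tool mm [ 87.5   7.6 232.6] tcp [ 0.4654 -0.1039  0.2506] t 26.5
shift [ 87.5   7.6 150.6] turn 0.5 | now [ 0.4654 -0.1039  0.2506] yaw 95.52 t 26.5  tilt [-0.      0.0001]
```

View pics/w_rb1.png

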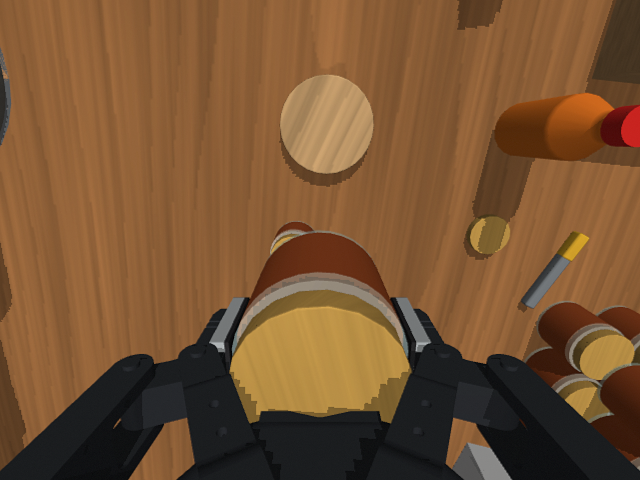

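View pics/wm_rb1.png

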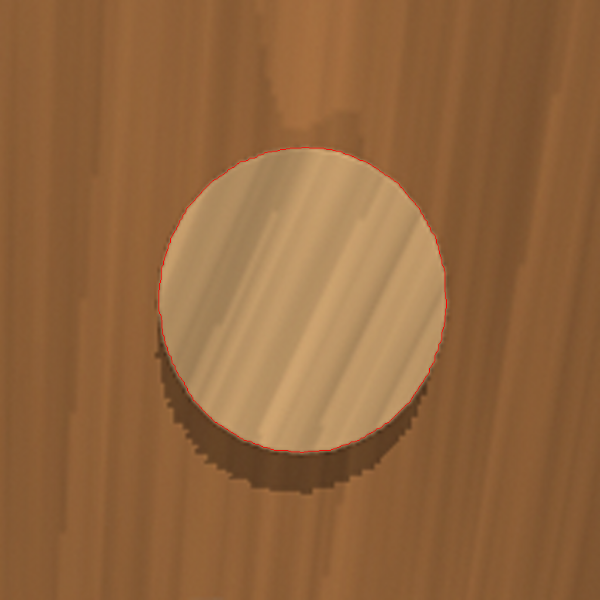

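send_rows:
  moves: [12, 1, 0, 0, 35, 3, 10, 0, 62, 5, 40, 0, 82, 6.5, 80, 0, 88, 6.7, 115, 0, 88, 6.7, 135, 0, 88, 6.7, 145, 0, 88, 6.7, 145, 0]

```text
clock: 27.5
tcp_pos: [0.4638, -0.0162, 0.1055]
orientation: [-2.113, -2.324, 0.0]
contact_force: [0.6, -0.1, -3.8]
grip_width: 0.0632
```

send_rows:
  moves: [0, 0, 0, 0]

```text
clock: 27.62
tcp_pos: [0.4646, -0.0165, 0.1065]
orientation: [2.113, 2.323, 0.002]
contact_force: [0.8, -0.0, -3.6]
grip_width: 0.063
```

```bash
cat > held.py <<'E'
from look import *
from scipy.optimize import least_squares
def tpts(f,o,uv,z):
    R=cv2.Rodrigues(o['orientation'])[0]; return (R.T@(back(f,uv,z)-o['tcp_pos']).T).T*1e3
def arc(f,o,P,diam):
    """fit a circle of known diameter (m) to tool-frame points mm"""
    q=least_squares(lambda c:np.hypot(P[:,0]-c[0],P[:,1]-c[1])-diam*500,[P[:,0].mean()-10,P[:,1].mean()],loss='soft_l1',f_scale=.5)
    return q.x,np.median(np.abs(q.fun))
E
python3 -c "
from held import *
f=wr();cv2.imwrite('pics/w_rl3.png',f['img'][:,:,::-1]);o=r.get_obs();R=cv2.Rodrigues(o['orientation'])[0]
w=np.array([.4645,-.0161,.018]);th=np.radians(95.5);w[:2]-=.0009*np.array([np.sin(th),-np.cos(th)])
j=R.T@(w-o['tcp_pos'])*1e3;print('board in tool (bias removed)',j,'-> shift x',j[0]+.65,'y',j[1],o['tcp_pos'],o['contact_force'])
"
```

```text
board in tool (bias removed) [ 0.5844 -1.1836 88.5435] -> shift x 1.2343744399429522 y -1.1836258059428675 [ 0.4647 -0.0166  0.1065] [-0.0266 -0.3466 -4.5565]
```

View pics/w_rl3.png

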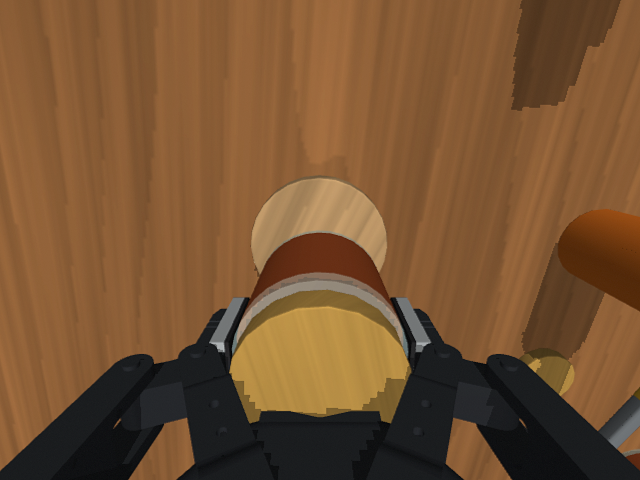

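```bash
cat >> held.py <<'E'
def topedge(im,cols,r0,r1,ok):
    """first row (from top) per column where ok(pixel) holds for 3 rows; subpixel none"""
    out=[]
    for c in cols:
        m=ok(im[r0:r1,c]); k=np.flatnonzero(m[:-2]&m[1:-1]&m[2:])
        if len(k): out.append((c,r0+k[0]-.5))
    return np.array(out,float)
wood=lambda p:(p[:,2]>80)&(p[:,1]>120)
brass=lambda p:(p[:,1]>128)&(p[:,2]<0.62*p[:,1])
E
python3 -c "
from held import *
f=wr();o=r.get_obs();im=f['img'].astype(int)
B=topedge(im,range(262,377,3),165,235,wood);print(B[::6].tolist())
P=tpts(f,o,B,.018);print('board',arc(f,o,P,.1))
L=topedge(im,range(262,377,3),295,350,brass);print(L[::6].tolist())
z=o['tcp_pos'][2]-.0218+.076
print('lid',arc(f,o,tpts(f,o,L,z),.06))
"
```

```text
[[262.0, 206.5], [280.0, 189.5], [298.0, 180.5], [316.0, 177.5], [334.0, 178.5], [352.0, 185.5], [370.0, 200.5]]
board (array([-0.2589, -0.062 ]), np.float64(0.17907213975682623))
[[262.0, 323.5], [280.0, 314.5], [298.0, 307.5], [316.0, 306.5], [334.0, 307.5], [352.0, 311.5], [370.0, 319.5]]
lid (array([-1.5937,  0.3799]), np.float64(0.07740650354062595))
```

send_rows:
  moves: [0.6, -0.3, 10, 0, 1.3, -0.7, 30, 0, 1.3, -0.7, 46, 0, 1.3, -0.7, 57, 0, 1.3, -0.7, 63, 0, 1.3, -0.7, 63, 0, 1.3, -0.7, 63, 0]

```text
clock: 28.6
tcp_pos: [0.4635, -0.0154, 0.043]
orientation: [2.114, 2.323, 0.001]
contact_force: [-0.6, -0.6, -4.9]
grip_width: 0.0629
```

```bash
python3 -c "
from held import *
f=wr();cv2.imwrite('pics/w_rl4.png',f['img'][:,:,::-1]);o=r.get_obs();im=f['img'].astype(int)
B=topedge(im,range(258,385,3),165,260,wood);print(B[::6].tolist())
P=tpts(f,o,B,.018);print('board',arc(f,o,P,.1))
L=topedge(im,range(262,377,3),295,350,brass)
z=o['tcp_pos'][2]-.0218+.076
print('lid',arc(f,o,tpts(f,o,L,z),.06),o['tcp_pos'],o['contact_force'])
"
```

```text
[[258.0, 218.5], [276.0, 206.5], [294.0, 199.5], [312.0, 196.5], [330.0, 195.5], [348.0, 198.5], [366.0, 206.5], [384.0, 219.5]]
board (array([-1.6897,  0.9814]), np.float64(0.12637323398994482))
lid (array([-1.5362,  0.2545]), np.float64(0.0765359345687493)) [ 0.4635 -0.0155  0.0431] [ 0.1795  1.2771 -4.1918]
```

View pics/w_rl4.png

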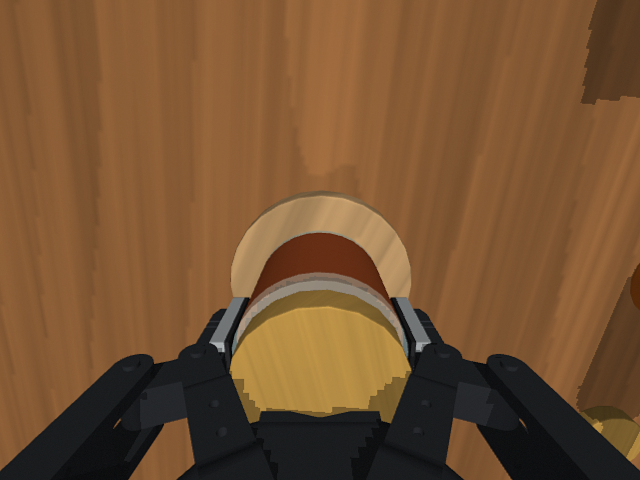

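send_rows:
  moves: [0, 0.6, 0.5, 0, 0, 0.6, 1, 0, 0, 0.6, 2, 0, 0, 0.6, 2.7, 0, 0, 0.6, 3.3, 0, 0, 0.6, 3.8, 0, 0, 0.6, 4, 0, 0, 0.6, 4, 0]

```text
clock: 29.65
tcp_pos: [0.4636, -0.0154, 0.0397]
orientation: [2.113, 2.323, -0.001]
contact_force: [-5.9, -0.6, 15.0]
grip_width: 0.063
```

send_rows:
  moves: [0, 0, 0, 0, 0, 0, 0, 0, 0, 0, 0, 0, 0, 0, 0, 0]
  hand: 0

```text
clock: 30.15
tcp_pos: [0.4637, -0.0154, 0.0385]
orientation: [-2.114, -2.324, -0.0]
contact_force: [-1.3, 0.4, 1.0]
grip_width: 0.0857
```

send_rows:
  moves: [0, 0, -10, 0, 0, 0, -40, 0, 0, 0, -90, 0, 0, 0, -145, 0, 0, 0, -185, 0, 0, 0, -200, 0, 0, 0, -200, 0, 0, 0, -200, 0]

```text
clock: 31.15
tcp_pos: [0.4626, -0.0156, 0.2371]
orientation: [-2.113, -2.322, 0.003]
contact_force: [-0.6, -0.4, -0.1]
grip_width: 0.0854
```

```bash
python3 -c "
from look import *
f,a,t=look('rl5',.4645,-.016,.094,'brass',.06,True)
S=r.grab_frame('scene');print('S',meas(S,proj(S,[.4634,-.0162,.094])[0],.094,'brass',.06,True))
go(.441,-.1515,.23,80)"
```

```text
seed px [321.6629 227.6152]
rl5 world [ 0.4641 -0.016 ] size 0.058797078853954014 yaw/res 0.00014015393610965457 in tool mm [ -0.7   1.9 143. ] tcp [ 0.4626 -0.0155  0.237 ] t 31.2
S (array([ 0.4625, -0.0161]), np.float64(0.05706735814544886), np.float64(0.000344889339199652))
shift [-133.4  -34.4    7.1] turn 15.4 | now [ 0.4627 -0.0155  0.2371] yaw 95.42 t 31.25  tilt [-0.003   0.0004]
```

View pics/w_rl5.png

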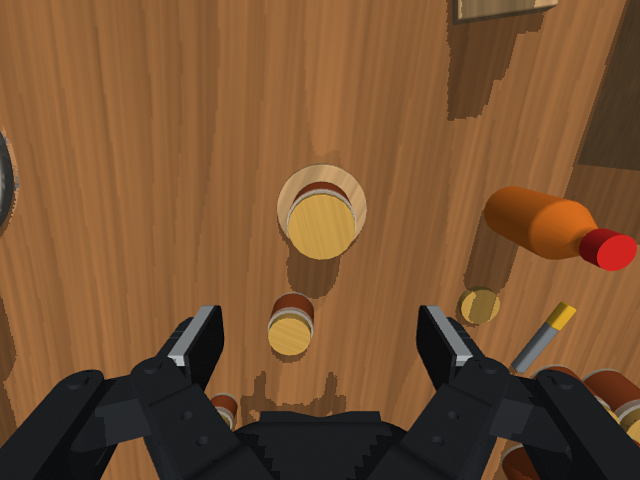

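send_rows:
  moves: [-25, -6, 0, 3, -60, -15, 0, 7, -95, -25, 3, 11, -125, -32, 6, 14, -133, -34, 7, 15.4, -133, -34, 7, 15.4, -133, -34, 7, 15.4]

```text
clock: 32.12
tcp_pos: [0.4427, -0.1498, 0.2317]
orientation: [-2.404, -2.022, -0.001]
contact_force: [0.6, -0.9, 0.5]
grip_width: 0.0855
```

```bash
python3 -c "
from look import *
f,a,t=look('rm1',.441,-.1515,.06,'brass',.048,True); go(*a[0],.014,80)"
```

```text
seed px [317.3751 221.422 ]
rm1 world [ 0.4414 -0.1525] size 0.046575434339567796 yaw/res 0.0001278120288743835 in tool mm [ -2.9  -0.9 171.7] tcp [ 0.4427 -0.1498  0.2317] t 32.175
shift [ -2.9  -0.9 217.7] turn 0.1 | now [ 0.4427 -0.1498  0.2317] yaw 80.15 t 32.17  tilt [0.0003 0.0003]
```

View pics/w_rm1.png

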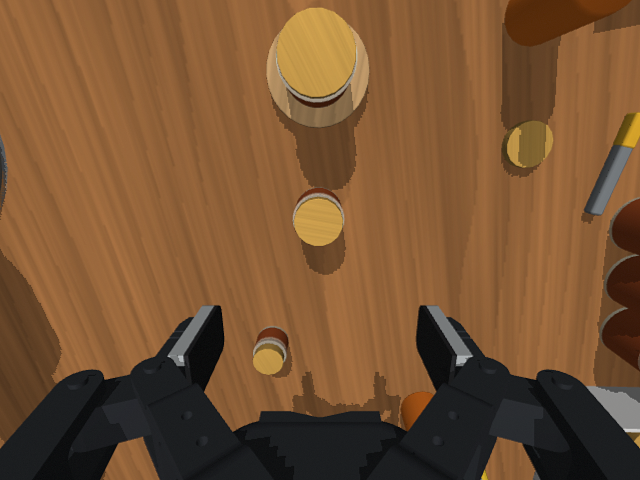

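send_rows:
  moves: [-2.8, -1.7, 40, 0, -2.8, -1.7, 90, 0, -2.8, -1.7, 140, 0, -2.8, -1.7, 185, 0, -2.8, -1.7, 210, 0, -2.8, -1.7, 217, 0, -2.8, -1.7, 217, 0, -2.8, -1.7, 217, 0]

```text
clock: 33.17
tcp_pos: [0.4412, -0.1536, 0.0158]
orientation: [2.405, 2.019, 0.002]
contact_force: [-0.6, 0.3, 0.6]
grip_width: 0.0855
```

send_rows:
  moves: [0, 0, 0, 0, 0, 0, 0, 0, 0, 0, 0, 0, 0, 0, 0, 0, 0, 0, 0, 0, 0, 0, 0, 0]
  hand: 1
  newtons: 35

```text
clock: 33.92
tcp_pos: [0.4405, -0.1537, 0.0154]
orientation: [2.406, 2.019, 0.0]
contact_force: [-1.3, 0.9, 7.9]
grip_width: 0.0506
```

```bash
python3 -c "
from held import *
f=wr();cv2.imwrite('pics/w_rm2.png',f['img'][:,:,::-1]); o=r.get_obs();R=cv2.Rodrigues(o['orientation'])[0];print(o['contact_force'],o['tcp_pos'],o['clock'],o['grip_width'])
print('jar in tool',R.T@(np.array([.4414,-.1525,.06])-o['tcp_pos'])*1e3)
im=f['img'].astype(int)
L=topedge(im,range(275,365,3),285,350,brass);print(L[::5].tolist())
print('lid',arc(f,o,tpts(f,o,L,.06),.048))
go(.464,-.11,.25,95)"
```

```text
[-0.5755  0.0969  7.2823] [ 0.4405 -0.1537  0.0154] 33.975 0.05131079997263174
jar in tool [  1.3598   0.7037 -44.648 ]
[[275.0, 316.5], [290.0, 308.5], [305.0, 304.5], [320.0, 302.5], [335.0, 304.5], [350.0, 309.5]]
lid (array([0.5436, 0.5576]), np.float64(0.17345196631412207))
shift [  47.    15.7 -234.7] turn -15.0 | now [ 0.4405 -0.1537  0.0154] yaw 79.99 t 33.98  tilt [ 0.0008 -0.0006]
```

View pics/w_rm2.png

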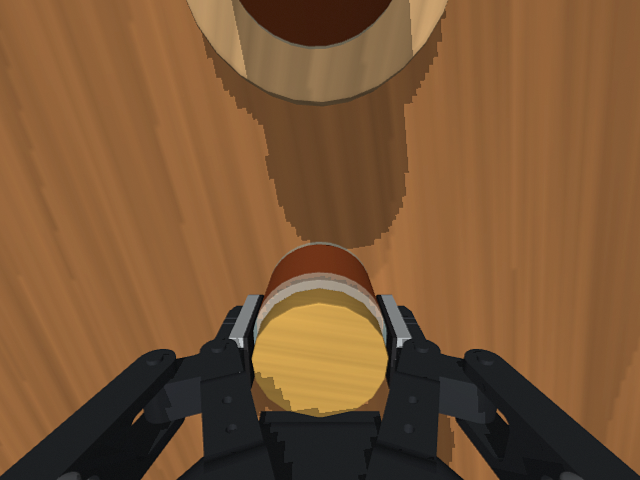

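send_rows:
  moves: [0, 0, -5, 0, 0, 0, -20, 0, 0, 0, -55, 0, 0, 0, -100, 0, 0, 0, -150, 0, 0, 0, -195, 0, 10, 3, -225, -3, 22, 7, -235, -7]

```text
clock: 34.98
tcp_pos: [0.4514, -0.1329, 0.2526]
orientation: [2.274, 2.162, 0.002]
contact_force: [-0.5, 0.5, -2.1]
grip_width: 0.0511
```

```bash
python3 -c "
from look import *
go(.464,-.110,.27,95)"
```

```text
shift [ 23.5  11.4 -17.4] turn -7.9 | now [ 0.4514 -0.1329  0.2526] yaw 87.1 t 34.98  tilt [ 0.0036 -0.0016]
```

send_rows:
  moves: [8, 4, -6, -3, 18, 9, -14, -6, 23, 11, -17, -8, 23, 11, -17, -8, 23, 11, -17, -8, 23, 11, -17, -8]

```text
clock: 35.72
tcp_pos: [0.4627, -0.111, 0.2662]
orientation: [-2.123, -2.315, 0.001]
contact_force: [0.5, 0.7, -2.8]
grip_width: 0.0513
```

```bash
python3 -c "
from look import *
f,a,t=look('rm3',.464,-.016,.094,'brass',.06,True); go(*a[0],.18,95)"
```

```text
seed px [330.0745 114.9783]
rm3 world [ 0.4641 -0.0155] size 0.05882245062119524 yaw/res 0.00013199619472877705 in tool mm [ 94.9   9.6 172.3] tcp [ 0.4628 -0.1109  0.2663] t 35.775
shift [94.9  9.6 86.3] turn -0.0 | now [ 0.4628 -0.1109  0.2663] yaw 94.97 t 35.77  tilt [-0.0006  0.0001]
```

View pics/w_rm3.png

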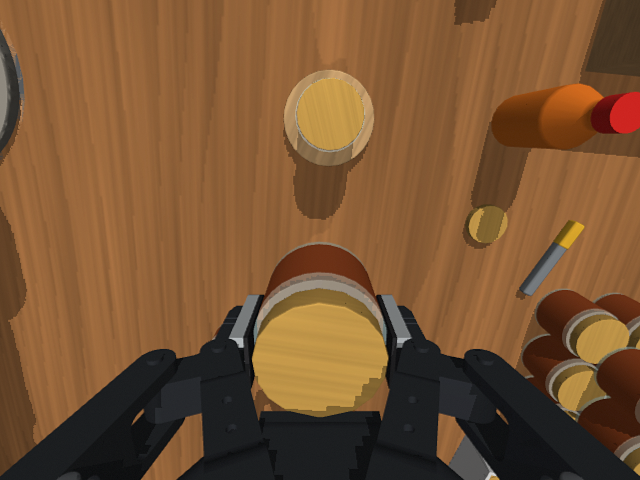

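send_rows:
  moves: [12, 1, 0, 0, 38, 4, 10, 0, 68, 6.5, 35, 0, 88, 8.5, 70, 0, 93.5, 8.7, 100, 0, 93.5, 8.7, 120, 0, 93.5, 8.7, 126, 0, 93.5, 8.7, 126, 0]

```text
clock: 36.78
tcp_pos: [0.4637, -0.0164, 0.1408]
orientation: [-2.122, -2.316, -0.0]
contact_force: [-0.0, -0.9, -2.2]
grip_width: 0.0511
```

send_rows:
  moves: [0, 0, 0, 0]

```text
clock: 36.9
tcp_pos: [0.4643, -0.0167, 0.1415]
orientation: [2.122, 2.315, 0.002]
contact_force: [0.2, 0.9, -2.5]
grip_width: 0.0513
```

```bash
cat > st.py <<'E'
from held import *
import sys
def st(name,lower,ztop,dl,zg,h,dh,xoff,yaw):
    f=wr();cv2.imwrite(f'pics/w_{name}.png',f['img'][:,:,::-1]);o=r.get_obs();R=cv2.Rodrigues(o['orientation'])[0]
    w=np.array([*lower,ztop]); j=R.T@(w-o['tcp_pos'])*1e3
    print('by pose: shift',(j[0]-xoff).round(2),(j[1]-.9).round(2),'down to touch',((o['tcp_pos'][2]-ztop-zg)*1e3).round(1),o['tcp_pos'],o['contact_force'].round(1))
    im=f['img'].astype(int); s=f['mtx'][0,0]
    zc=o['tcp_pos'][2]-zg
    held_front=proj(f,R@np.array([xoff/1e3+dh/2,.0005,0])*[1,1,0]+[o['tcp_pos'][0],o['tcp_pos'][1],zc+h])[0]
    low_front=proj(f,R@np.array([(j[0])/1e3+dl/2,j[1]/1e3,0])*[1,1,0]+[o['tcp_pos'][0],o['tcp_pos'][1],ztop])[0]
    print('expect held front px',held_front,'lower front px',low_front)
    W=70*dl/.06*.9
    c=int(low_front[0]); H=int(W*.7)
    B=topedge(im,range(c-H,c+H,3),int(low_front[1])-14,int(low_front[1])+34,brass)
    c2=int(held_front[0]); H=int(75*dh/.06)
    L=topedge(im,range(c2-H,c2+H,3),int(held_front[1])-9,int(held_front[1])+40,brass)
    v=f['img'][:,:,::-1].copy()
    for p in np.vstack([B,L]): cv2.circle(v,(int(p[0]),int(p[1]+.5)),1,(255,0,0),-1)
    cv2.imwrite(f'pics/v_{name}.png',cv2.resize(v[130:400,210:430],None,fx=2.2,fy=2.2))
    b=arc(f,o,tpts(f,o,B,ztop),dl); l=arc(f,o,tpts(f,o,L,zc+h),dh)
    print('lower',b,'held',l,'shift',(b[0]-l[0]).round(2))
E
python3 -c "
from st import *
st('rm4',(.4641,-.0157),.094,.06,.0155,.06,.048,1.3,95)"
```

```text
by pose: shift -0.22 -1.05 down to touch 32.0 [ 0.4643 -0.0168  0.1415] [ 1.6  0.3 -1.9]
expect held front px [320.0703 300.6726] lower front px [318.477  218.2205]
lower (array([ 0.2238, -0.1898]), np.float64(0.2187793795281845)) held (array([0.3517, 0.4433]), np.float64(0.13207908758658782)) shift [-0.13 -0.63]
```

View pics/v_rm4.png

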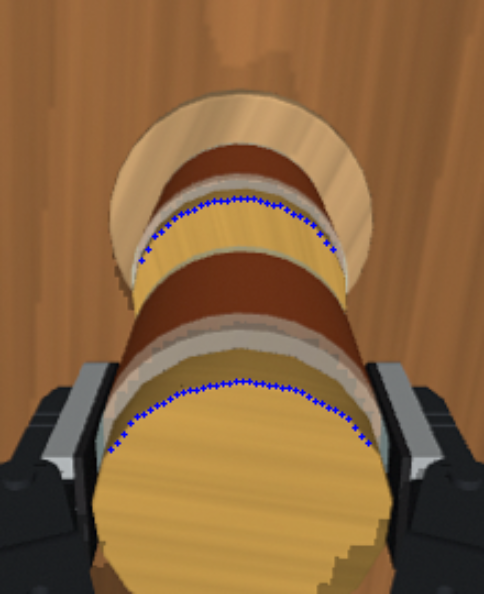

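send_rows:
  moves: [-0.2, -0.4, 4, 0, -0.2, -0.8, 12, 0, -0.2, -0.8, 20, 0, -0.2, -0.8, 25, 0, -0.2, -0.8, 28, 0, -0.2, -0.8, 28, 0, -0.2, -0.8, 28, 0]

```text
clock: 37.83
tcp_pos: [0.4629, -0.017, 0.1127]
orientation: [2.122, 2.316, 0.0]
contact_force: [0.2, -0.6, -2.3]
grip_width: 0.051
```

```bash
python3 -c "
from st import *
st('rm5',(.4641,-.0157),.094,.06,.0155,.06,.048,1.3,95)"
```

```text
by pose: shift -0.12 0.33 down to touch 3.3 [ 0.463  -0.017   0.1128] [-0.2 -0.1 -2.1]
expect held front px [320.0538 300.5105] lower front px [321.2755 231.2977]
lower (array([0.3203, 1.1294]), np.float64(0.11594795230758415)) held (array([0.3038, 0.4021]), np.float64(0.13195822120430023)) shift [0.02 0.73]
```

View pics/v_rm5.png

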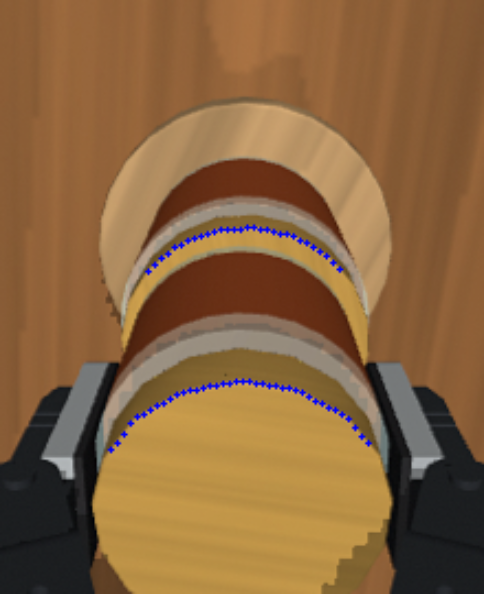

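Shift y +0.5, lower gently.

send_rows:
  moves: [0, 0.5, 0.5, 0, 0, 0.5, 1, 0, 0, 0.5, 1.7, 0, 0, 0.5, 2.4, 0, 0, 0.5, 3, 0, 0, 0.5, 3.5, 0, 0, 0.5, 4, 0, 0, 0.5, 4, 0]

```text
clock: 38.88
tcp_pos: [0.4633, -0.017, 0.1094]
orientation: [2.122, 2.316, -0.001]
contact_force: [-4.6, 0.7, 9.8]
grip_width: 0.0511
```

send_rows:
  moves: [0, 0, 0, 0, 0, 0, 0, 0, 0, 0, 0, 0, 0, 0, 0, 0]
  hand: 0.15

```text
clock: 39.38
tcp_pos: [0.4633, -0.017, 0.1086]
orientation: [-2.122, -2.316, -0.0]
contact_force: [0.5, 0.2, 0.2]
grip_width: 0.0727
```

send_rows:
  moves: [0, 0, -10, 0, 0, 0, -40, 0, 0, 0, -90, 0, 0, 0, -125, 0, 0, 0, -140, 0, 0, 0, -140, 0, 0, 0, -140, 0, 0, 0, -140, 0]

```text
clock: 40.38
tcp_pos: [0.4625, -0.017, 0.2473]
orientation: [-2.121, -2.315, 0.002]
contact_force: [-0.2, 0.8, 0.9]
grip_width: 0.073
```

```bash
python3 -c "
from look import *
f,a,t=look('rm6',.4641,-.0155,.154,'brass',.048,True)
S=r.grab_frame('scene');print('S',meas(S,proj(S,[.4634,-.0162,.154])[0],.154,'brass',.048,True))
go(.3535,-.309,.23,60)"
```

```text
seed px [321.7134 242.6308]
rm6 world [ 0.4636 -0.0157] size 0.04671608921269483 yaw/res 0.00011364653580241631 in tool mm [ 1.1  1.3 93.5] tcp [ 0.4626 -0.017   0.2475] t 40.425
S (array([ 0.4621, -0.0159]), np.float64(0.044600225157578326), np.float64(0.0003314095595476803))
shift [-281.4 -134.4   17.8] turn 35.0 | now [ 0.4628 -0.0169  0.2477] yaw 95.02 t 40.48  tilt [-0.0018  0.0004]
```

View pics/w_rm6.png

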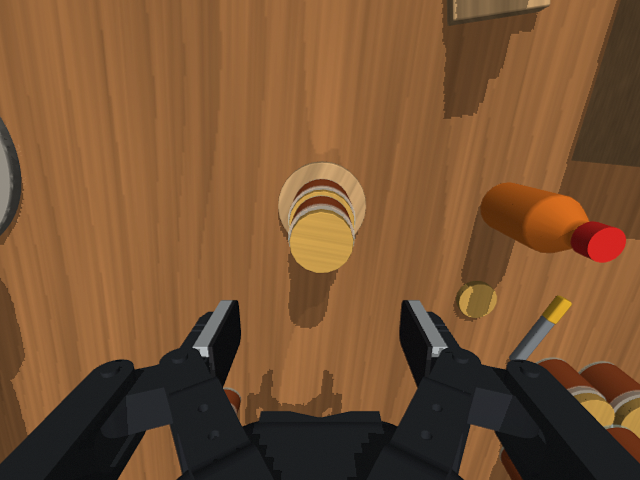

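send_rows:
  moves: [-30, -14, 0, 4, -75, -36, 0, 9, -125, -60, 0, 15, -175, -84, 0, 21, -222, -106, 5, 27, -260, -124, 12, 32, -281, -134, 18, 35, -281, -134, 18, 35]
  hand: 0

```text
clock: 41.48
tcp_pos: [0.3536, -0.3091, 0.2298]
orientation: [-2.721, -1.567, 0.001]
contact_force: [0.2, 0.3, -0.9]
grip_width: 0.0853
```

send_rows:
  moves: [0, 0, 0, 0, 0, 0, 0, 0]

```text
clock: 41.72
tcp_pos: [0.3553, -0.3073, 0.2308]
orientation: [2.718, 1.575, 0.001]
contact_force: [0.1, -0.4, 0.3]
grip_width: 0.0857
```

```bash
python3 -c "
from look import *
f,a,t=look('rs1',.3535,-.309,.046,'brass',.036,True); go(*a[0],.010,60)"
```

```text
seed px [317.7641 218.972 ]
rs1 world [ 0.354  -0.3099] size 0.03455825529403309 yaw/res 0.00011645083777090546 in tool mm [ -2.8   0.1 184.9] tcp [ 0.3551 -0.3075  0.2309] t 41.775
shift [ -2.8   0.1 220.9] turn 0.2 | now [ 0.3551 -0.3075  0.2309] yaw 60.16 t 41.77  tilt [ 0.0005 -0.0001]
```

View pics/w_rs1.png

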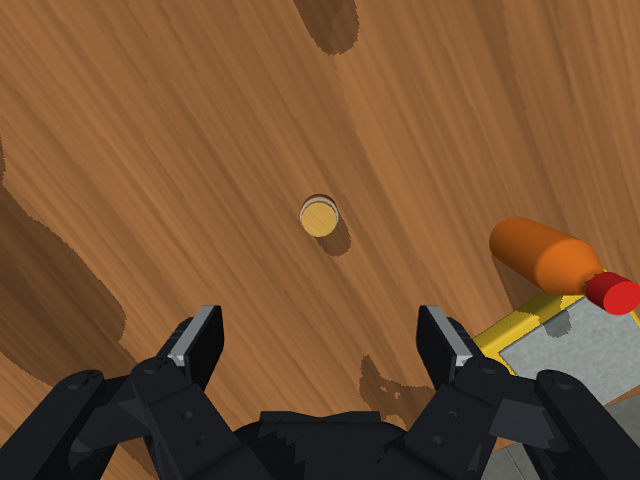

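send_rows:
  moves: [-2.8, -0.7, 40, 0, -2.8, -0.7, 90, 0, -2.8, -0.7, 140, 0, -2.8, -0.7, 185, 0, -2.8, -0.7, 212, 0, -2.8, -0.7, 220, 0, -2.8, -0.7, 220, 0, -2.8, -0.7, 220, 0]

```text
clock: 42.78
tcp_pos: [0.3532, -0.3112, 0.0118]
orientation: [2.719, 1.57, 0.001]
contact_force: [0.7, -0.1, 0.8]
grip_width: 0.0854
```

send_rows:
  moves: [0, 0, 0, 0, 0, 0, 0, 0, 0, 0, 0, 0, 0, 0, 0, 0, 0, 0, 0, 0, 0, 0, 0, 0]
  hand: 1
  newtons: 30

```text
clock: 43.52
tcp_pos: [0.3525, -0.3109, 0.0111]
orientation: [2.72, 1.571, 0.0]
contact_force: [-0.9, 0.3, 5.9]
grip_width: 0.0392
```

```bash
python3 -c "
from held import *
f=wr();cv2.imwrite('pics/w_rs2.png',f['img'][:,:,::-1]); o=r.get_obs();R=cv2.Rodrigues(o['orientation'])[0];print(o['contact_force'],o['tcp_pos'],o['clock'],o['grip_width'])
print('jar in tool',R.T@(np.array([.354,-.3099,.046])-o['tcp_pos'])*1e3)
im=f['img'].astype(int)
L=topedge(im,range(286,354,3),285,350,brass);print(L[::5].tolist())
print('lid',arc(f,o,tpts(f,o,L,.046),.036))
go(.464,-.11,.29,95)"
```

```text
[-1.2003  0.177   6.6602] [ 0.3525 -0.3109  0.0112] 43.575 0.03898138992328757
jar in tool [  1.6295   0.838  -34.8455]
[[286.0, 317.5], [301.0, 308.5], [316.0, 305.5], [331.0, 306.5], [346.0, 313.5]]
lid (array([0.602 , 0.8024]), np.float64(0.11208240163766447))
shift [ 229.7   -3.7 -278.9] turn -35.0 | now [ 0.3525 -0.3109  0.0112] yaw 60.0 t 43.58  tilt [ 0.0004 -0.0006]
```

View pics/w_rs2.png

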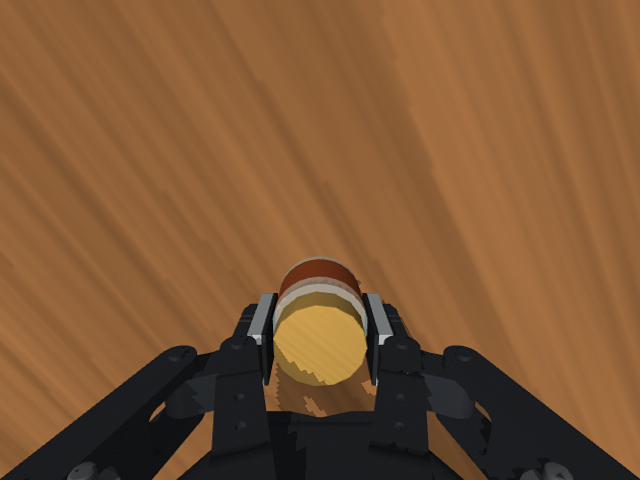

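send_rows:
  moves: [0, 0, -5, 0, 0, 0, -25, 0, 0, 0, -65, 0, 0, 0, -115, 0, 0, 0, -165, 0, 0, 0, -215, 0, 0, 0, -260, 0, 0, 0, -279, 0]

```text
clock: 44.58
tcp_pos: [0.3529, -0.311, 0.2926]
orientation: [2.717, 1.569, 0.002]
contact_force: [0.3, 0.1, -1.2]
grip_width: 0.039
```

send_rows:
  moves: [20, 0, 0, -3, 58, -1, 0, -9, 102, -2, 0, -16, 146, -2, 0, -22, 188, -3, 0, -29, 220, -4, 0, -34, 230, -4, 0, -35, 230, -4, 0, -35]

```text
clock: 45.58
tcp_pos: [0.4633, -0.1088, 0.2887]
orientation: [-2.12, -2.317, 0.001]
contact_force: [0.3, -0.3, -0.9]
grip_width: 0.0386
```

send_rows:
  moves: [0, 0, 0, 0, 0, 0, 0, 0]

```text
clock: 45.82
tcp_pos: [0.4633, -0.1105, 0.2894]
orientation: [-2.125, -2.314, 0.001]
contact_force: [0.8, -0.4, -0.5]
grip_width: 0.039
```

```bash
python3 -c "
from look import *
f,a,t=look('rs3',.4636,-.0157,.154,'brass',.048,True); go(*a[0],.195,95)"
```

```text
seed px [329.9308 112.1964]
rs3 world [ 0.4636 -0.0151] size 0.04657636950602935 yaw/res 0.00014057500192309405 in tool mm [ 95.    8.3 135.5] tcp [ 0.4634 -0.1104  0.2895] t 45.875
shift [95.   8.3 94.5] turn -0.1 | now [ 0.4634 -0.1104  0.2895] yaw 94.89 t 45.88  tilt [-0.0002 -0.0003]
```

View pics/w_rs3.png

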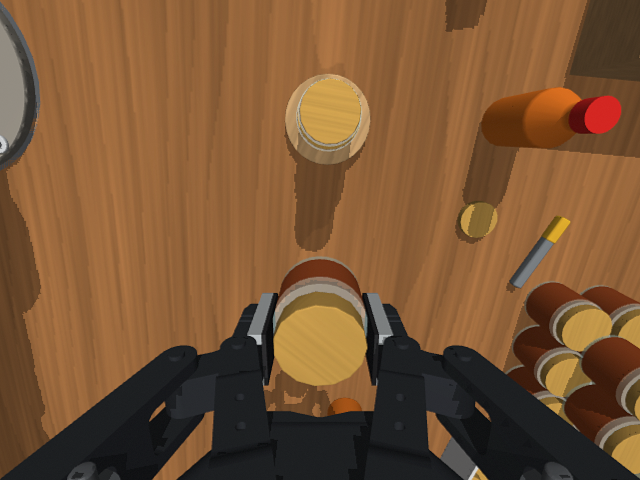

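send_rows:
  moves: [12, 1, 0, 0, 38, 3, 5, 0, 68, 5.5, 20, 0, 88, 7, 45, 0, 93.5, 7.4, 70, 0, 93.5, 7.4, 88, 0, 93.5, 7.4, 94, 0, 93.5, 7.4, 94, 0]

```text
clock: 46.88
tcp_pos: [0.463, -0.0154, 0.1958]
orientation: [-2.122, -2.316, -0.0]
contact_force: [0.4, -0.8, -1.9]
grip_width: 0.0392
```

send_rows:
  moves: [0, 0, 0, 0, 0, 0, 0, 0]

```text
clock: 47.12
tcp_pos: [0.4635, -0.0157, 0.1963]
orientation: [2.122, 2.315, 0.001]
contact_force: [-0.2, 0.1, -1.0]
grip_width: 0.0388
```

```bash
python3 -c "
from st import *
st('rs4',(.4636,-.0154),.154,.048,.0112,.046,.036,1.5,95)"
```

```text
by pose: shift -1.16 -0.71 down to touch 30.9 [ 0.4634 -0.0157  0.1961] [-0.3  0.1 -1.2]
expect held front px [319.798  302.1137] lower front px [318.998  231.5735]
lower (array([-0.1868, -0.1815]), np.float64(0.4189836707665986)) held (array([0.1599, 0.4466]), np.float64(0.11815295242412915)) shift [-0.35 -0.63]
```

View pics/v_rs4.png

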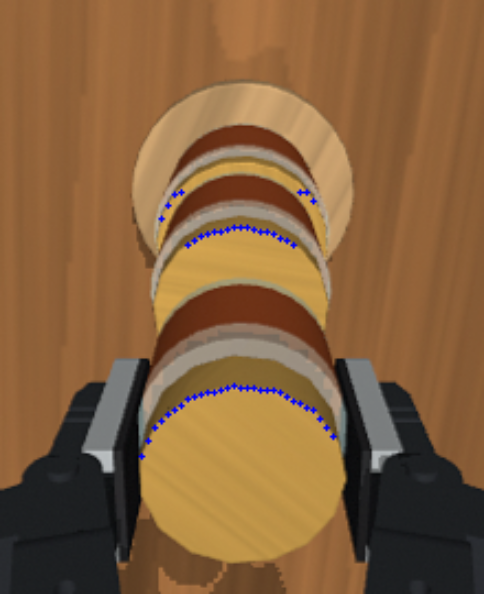

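send_rows:
  moves: [-0.3, -0.4, 4, 0, -0.6, -0.7, 12, 0, -0.6, -0.7, 20, 0, -0.6, -0.7, 25, 0, -0.6, -0.7, 27, 0, -0.6, -0.7, 27, 0, -0.6, -0.7, 27, 0]

```text
clock: 48.05
tcp_pos: [0.4626, -0.0163, 0.1688]
orientation: [2.122, 2.316, 0.0]
contact_force: [-0.1, -0.3, -2.6]
grip_width: 0.0389
```

```bash
sed -i 's/W=70\*dl\/.06\*.9/W=44*dl\/.06*.9/' st.py; python3 -c "
from st import *
st('rs5',(.4636,-.0154),.154,.048,.0112,.046,.036,1.5,95)"
```

```text
by pose: shift -0.69 0.2 down to touch 3.6 [ 0.4626 -0.0163  0.1688] [ 0.3  0.1 -1.5]
expect held front px [319.9217 302.2919] lower front px [320.9898 245.6855]
lower (array([0.0297, 1.2819]), np.float64(0.1503382089322649)) held (array([0.2367, 0.3896]), np.float64(0.12099916912746167)) shift [-0.21  0.89]
```

View pics/v_rs5.png

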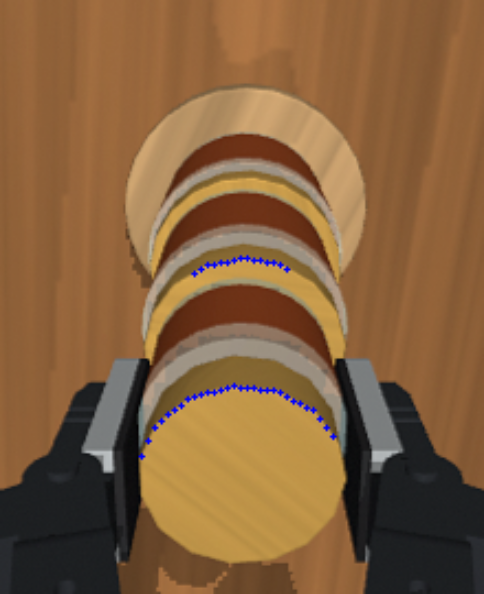

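Shift (-0.3, +0.5) and lower gently.

send_rows:
  moves: [-0.3, 0.5, 0.5, 0, -0.3, 0.5, 1, 0, -0.3, 0.5, 1.7, 0, -0.3, 0.5, 2.4, 0, -0.3, 0.5, 3, 0, -0.3, 0.5, 3.6, 0, -0.3, 0.5, 4, 0, -0.3, 0.5, 4.2, 0]

```text
clock: 49.1
tcp_pos: [0.4631, -0.0165, 0.1652]
orientation: [2.122, 2.316, -0.0]
contact_force: [-2.5, -0.8, 10.8]
grip_width: 0.0391
```

```bash
python3 -c "
from st import *
st('rs6',(.4636,-.0154),.154,.048,.0112,.046,.036,1.5,95)"
```

```text
by pose: shift -0.38 -0.29 down to touch -0.0 [ 0.4631 -0.0166  0.1652] [-2.9 -0.4  7.6]
expect held front px [319.8259 302.2674] lower front px [319.9485 247.403 ]
lower (array([0.2518, 0.8179]), np.float64(0.11166724126103134)) held (array([0.1731, 0.422 ]), np.float64(0.1424754167627782)) shift [0.08 0.4 ]
```

Centred within half a millimetre and in contact; release.

send_rows:
  moves: [0, 0, 0, 0, 0, 0, 0, 0, 0, 0, 0, 0, 0, 0, 0, 0]
  hand: 0.3

```text
clock: 49.65
tcp_pos: [0.4629, -0.0166, 0.1643]
orientation: [-2.122, -2.316, 0.0]
contact_force: [0.0, -0.3, -0.1]
grip_width: 0.0599
```

send_rows:
  moves: [0, 0, -10, 0, 0, 0, -35, 0, 0, 0, -70, 0, 0, 0, -95, 0, 0, 0, -105, 0, 0, 0, -105, 0, 0, 0, -105, 0, 0, 0, -105, 0]

```text
clock: 50.65
tcp_pos: [0.4624, -0.0166, 0.2685]
orientation: [-2.121, -2.315, 0.002]
contact_force: [1.0, 0.6, -0.9]
grip_width: 0.0599
```

```bash
python3 -c "
from look import *
f,a,t=look('rs7',.4636,-.0157,.2,'brass',.036,True)
S=r.grab_frame('scene');cv2.imwrite('pics/S_end.png',S['img'][:,:,::-1]);print('S',meas(S,proj(S,[.4625,-.0160,.2])[0],.2,'brass',.036,True))
go(.42,-.25,.3,80)"
```

```text
seed px [321.1471 254.5734]
rs7 world [ 0.4635 -0.0155] size 0.03492663531673234 yaw/res 0.00010385759465588243 in tool mm [ 1.   1.3 68.6] tcp [ 0.4624 -0.0166  0.2686] t 50.7
S (array([ 0.462 , -0.0157]), np.float64(0.032998744692217065), np.float64(0.00034536551145083333))
shift [-228.8  -62.9  -31.3] turn 15.0 | now [ 0.4626 -0.0165  0.2687] yaw 95.02 t 50.75  tilt [-0.0012  0.0003]
```

View pics/w_rs7.png

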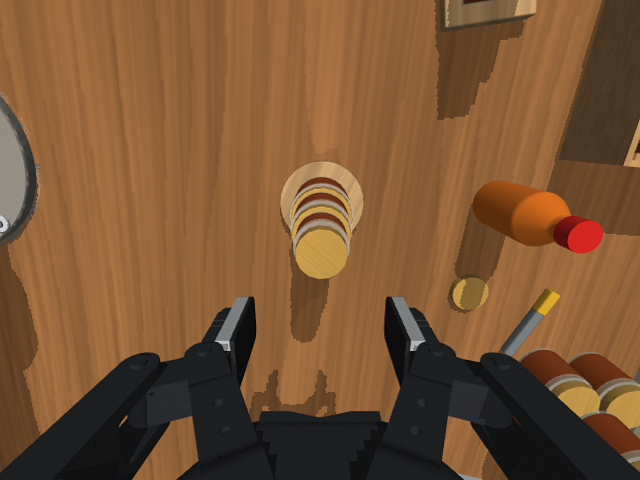

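View pics/S_end.png

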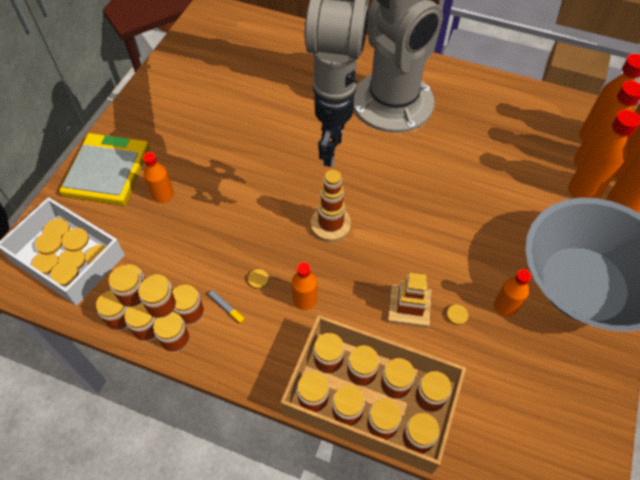

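send_rows:
  moves: [-25, -7, -10, 2, -70, -20, -20, 5, -120, -33, -30, 8, -170, -47, -30, 12, -210, -58, -30, 15, -229, -63, -30, 15, -229, -63, -30, 15, -229, -63, -30, 15]

```text
clock: 51.75
tcp_pos: [0.4208, -0.2483, 0.2993]
orientation: [-2.403, -2.023, -0.001]
contact_force: [-0.6, 0.7, 0.7]
grip_width: 0.0597
```

```bash
python3 -c "
from look import *
T=r.grab_frame('top');cv2.imwrite('pics/T_end.png',T['img'][:,:,::-1])
for n,p,z,s,c in [('rs',(.4636,-.0145),.2,.036,True),('ss',(.608,.233),.128,.036,False)]:
  print(n,meas(T,proj(T,[*p,z])[0],z,'brass',s,c))
a=cv2.imread('pics/top0.png').astype(int);b=T['img'][:,:,::-1].astype(int);print([np.abs(a-b)[y-25:y+25,x-25:x+25].mean().round(2) for x,y in [(90,230),(309,155),(535,225)]])
"
```

```text
rs (array([ 0.4635, -0.0134]), np.float64(0.034115101672601074), np.float64(0.000284262912399226))
ss (array([0.6078, 0.2345]), np.float64(0.035474310762709425), np.float64(12.636781250979745))
[np.float64(3.16), np.float64(3.2), np.float64(44.95)]
```

View pics/T_end.png

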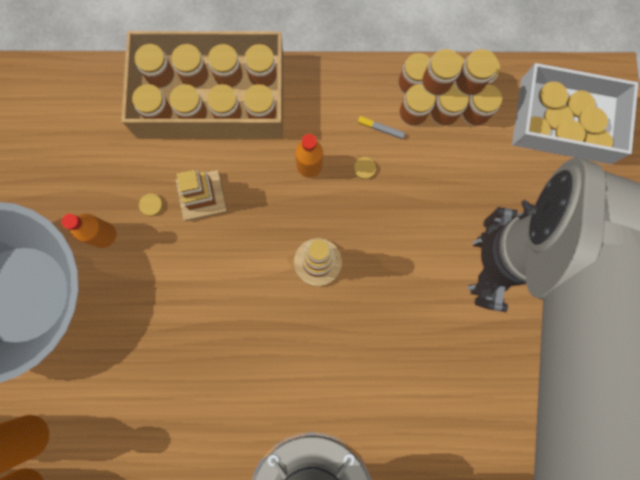

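```bash
python3 -c "
from look import *
S=r.grab_frame('scene');cv2.imwrite('pics/S_end2.png',S['img'][:,:,::-1])
a=cv2.imread('pics/scene0.png').astype(int);b=S['img'][:,:,::-1].astype(int);print([np.abs(a-b)[y-25:y+25,x-20:x+20].mean().round(2) for x,y in [(157,178),(304,288),(512,294)]])"
```

```text
[np.float64(3.5), np.float64(2.94), np.float64(2.88)]
```

View pics/S_end2.png

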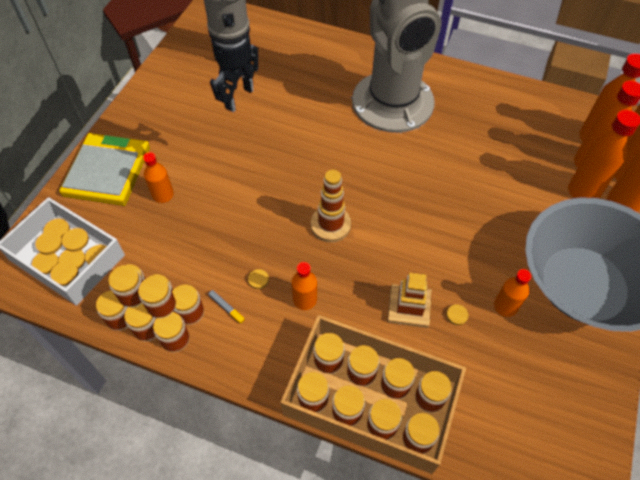

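Both stacks stand upright (around pixels 331,205 and 411,297), and all three bottles are unchanged.

```bash
python3 -c "
from bench import r
print(r.hand_in())"
```

```text
the job is handed in; nothing more can be done
None
```

Both sample stacks are built and the job is handed in at about 52 s of the 136 s allowed. The three round jars are on the round board and the two square jars on the square board, each with the largest at the bottom and the smallest on top.

- **Setting down:** every jar was lowered in small steps until the wrist force showed contact (about 8–15 N), and only then released.
- **Centring:** by the wrist camera, each jar sits within about 1 mm of what it stands on. The scene and top cameras agree to about 1–1.5 mm, the same order as the stated 2 mm calibration error.
- **Square jars' angle:** the wrist camera puts both square jars within about 0.3° of the board's 12.9°. The scene camera read the small jar 1° off, but the final top view, at 12.6°, did not bear that out.
- **Failed reading:** one top-camera fit of the large square jar gave a nonsense size because the arm was in the view, so I ignored it.
- **Bottles:** in the last scene picture all three stand unchanged. The right-hand one was hidden by the arm in the last top view, so it was checked in the scene picture only. The arm had moved clear of both stacks, with no contact force.

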